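Bundle U-channels in an interlocking cradle and lock them with the end bar

TASK

Clear the offcuts out of the blue cradle into the green scrap bin, then lay the three aluminium channels open-up in the three bays, midway along them, and interlock each orange channel open-down over two neighbours, fully down so that its flanges sit in their troughs. When every channel is in, snap the end-stop bar fully down into the two spring clips, centred across the open end of the cradle. Leave the tape roll where it is.

Things in the scene. Friction and masses are not known exactly. Their poses are not given: they have to be found in the camera images.
- cradle: blue bundling cradle, fixed, 272 mm wide (y). Origin under the middle of the bays, on the bench; x runs along the bays, z up. Base top z = 12 mm. Bays at y = -84, 0, 84 mm, 64 mm wide, between yellow ribs 6 mm high, 20 mm wide, 100 mm long (x -50..50). Fence 36 mm above the base at x = 78..88 mm. At the open end, x = -110 mm, two spring clips, tops 65 mm above the bench
- bay0 (a point): middle of the floor of the bay at the cradle's y = -84 mm, 12 mm above the bench, axes as the cradle's. A channel lying open-up in a bay has its centre 20 mm above this point and runs along x
- bay1 (a point): the same for the middle bay (cradle y = 0)
- bay2 (a point): the same for the bay at the cradle's y = +84 mm
- clip_mid (a point): point midway between the two upward-opening steel clips (each 12 mm wide, at cradle y = -42 and 42 mm), at the axis of a bar snapped home along y, 44 mm above the bench; axes as the cradle's. Pressed straight down, the bar touches the jaws about 16 mm above home, spreads the 10.6 mm mouth against its springs (about 10 to 20 N in all) and they close over it
- bar_c (a point): centre of the end-stop bar: steel rod of 16 mm diameter, 204 mm long along local y, with red 40 mm square blocks on its ends (16 mm long), so that it lies with its centre 20 mm above the bench; 0.16 kg
- bin: green scrap bin, fixed, 150 (x) by 120 (y) mm, 60 mm high, walls and floor 5 mm; origin under its centre on the bench
- mat: black rubber stock mat, fixed, 270 x 280 x 3 mm, on which the channels lie; origin under its centre
- up0_c (a point): centre (half-way up) of a bare aluminium U-channel, 110 mm long (local x), 56 mm wide (y), 40 mm high (z), 4 mm walls, about 0.15 kg. It lies open-up (two flanges pointing up, web below) with its local z up
- up1_c (a point): centre (half-way up) of a bare aluminium U-channel, 110 mm long (local x), 56 mm wide (y), 40 mm high (z), 4 mm walls, about 0.15 kg. It lies open-up (two flanges pointing up, web below) with its local z up
- up2_c (a point): centre (half-way up) of a bare aluminium U-channel, 110 mm long (local x), 56 mm wide (y), 40 mm high (z), 4 mm walls, about 0.15 kg. It lies open-up (two flanges pointing up, web below) with its local z up
- down0_c (a point): centre (half-way up) of an orange primed U-channel, 110 mm long (local x), 56 mm wide (y), 40 mm high (z), 4 mm walls, about 0.15 kg. It lies open-down (web on top, flanges pointing down) with its local z up. Interlocked, it straddles the facing flanges of two neighbours (36 mm over both, so 6 mm play each side), its centre 24 mm above the bay floors. May be absent
- down1_c (a point): centre (half-way up) of an orange primed U-channel, 110 mm long (local x), 56 mm wide (y), 40 mm high (z), 4 mm walls, about 0.15 kg. It lies open-down (web on top, flanges pointing down) with its local z up. Interlocked, it straddles the facing flanges of two neighbours (36 mm over both, so 6 mm play each side), its centre 24 mm above the bay floors. May be absent
- off0_c (a point): centre (half-way up) of a brass-coloured offcut block, 60 (x) x 36 (y) x 40 (z) mm, 0.2 kg, left lying in a cradle bay. May be absent
- off1_c (a point): centre (half-way up) of a brass-coloured offcut block, 60 (x) x 36 (y) x 40 (z) mm, 0.2 kg, left lying in a cradle bay. May be absent
- off2_c (a point): centre (half-way up) of a brass-coloured offcut block, 60 (x) x 36 (y) x 40 (z) mm, 0.2 kg, left lying in a cradle bay. May be absent
- tape: bystander: roll of blue tape, 60 mm across, 25 mm high, lying on the bench beside the mat, on the robot's side; origin under its centre

How it is judged:
By the outcome, as a careful person would: the job done as asked, in the order asked, and still so for the second after the job is handed in, with the robot touching nothing.
Of down0, down1 only 1 to 2 are there at a start; the rules pass over those that are not, and their reading is None.
Of off0, off1, off2 only 1 to 2 are there at a start; the rules pass over those that are not, and their reading is None.
At some moment in a run one of up0, up1, up2, bar may be knocked a few centimetres aside while the robot is not near it.
Once in a run the grip may slacken for a moment while it holds something.
It also fails if it takes over 210 s, if anything falls off the work surface, if the arm or the gripper's body presses on something with over 40 N, if the wrist force passes 120 N, or if a joint passes its speed limit or range.

ROBOT

A 7-joint arm with a two-finger parallel gripper is mounted at the origin on the work surface. World frame = base frame: x ahead of the robot, y to its left, z up, the work surface at z = 0. Lengths are in m, angles in rad, forces in N, time in s.
With the tool pointing down it reaches from about 0.425 to 0.95 m from the base axis. Payload 4.7 kg.
Tool frame: the origin (TCP) lies midway between the tips of the shut fingers; the grasp point (between the pads) lies 19 mm behind it; y points along the fingers, x is the direction in which the jaws open and shut, and the axes are right-handed (so a half turn about y gives the same grasp; the last joint's range is limited). The gripper opens to 85 mm and grips with 20 to 120 N. Pads are 22 mm wide; open, the fingers measure 114 mm over their backs; the gripper's body (76 mm by 85 mm) begins 54 mm behind the grasp point. The pads swing forward as they close: fully open they stand 13 mm farther back than shut.
Start: joints at [-1.232, 0.469, -0.049, 1.532, 0.024, 1.141, -0.082], TCP at [0.243, 0.63, 0.231] pointing down, gripper open.
Joint ranges: [-2.59, 2.59], [-0.33, 1.99], [-1.39, 1.29], [0.1, 2.45], [-1.04, 4.18], [0.21, 1.99], [-2.66, 2.66]. Speed limits (rad/s): [2.57, 2.57, 3.14, 3.14, 3.14, 3.14, 3.14].

INTERFACE

Orientations are given as a unit quaternion [x, y, z, w].
In Python, from rig import r gives the robot as it stands.
- The arm moves only by the tool step_arm, never from a script. Its argument "rows" is one flat list of numbers, 7 for each row, row after row: the shift along the tool's x, y, z in m, then the turn, a rotation vector about the tool's x, y, z in degrees, then the opening, from 0 (shut) to 1 (fully open). In form: [x, y, z, wx, wy, wz, claw, x, y, z, wx, wy, wz, claw, ...]. A call has 1 to 10 rows; each row shifts and turns the commanded pose from where the row before left it, along the tool's axes as they then stand; what a row does not reach is not made up. A row lasts 1/12 s, in which the tool goes at most 41.7 mm and 7.16 degrees, less where a joint would pass 70% of its speed; a pose out of reach is approached as far as the arm can. A call with a gripper value outside its range is refused whole. The fingers move at their own pace and stop on an object; "squeeze" is the grip in N (left out, the last holds). Time passes only in rows, so rows that do not move let the fingers close. It gives the time, the measured TCP pose, the force and the opening at its end, in the units of the state.
- r.observe(): the state, without advancing time (a new reading comes with each control period).
- r.get_image(name): name is "scene" or "side" or "wrist"; returns a dict with "img" (480x640x3 uint8, red, green, blue), "intrinsics" (3x3 intrinsics, pixels), "view" (4x4, takes a point from world to camera coordinates). Camera axes: x right, y down, z forward; pixel columns grow to the right and rows downward; lengths in m; the calibration is good to about 2 mm. A picture is of the moment at which its call begins. There is no depth.
- r.job_done(): hands the job in, once; it reports no verdict.
The state is a dict: "clock": time; "joint_positions": joint angles; "joint_velocities": joint speeds; "joint_torque": joint torques, N m; "eef_pos": TCP position; "orientation": TCP orientation; "contact_force": force on the tool from outside, world axes, zero at the start; "wrist_torque": the same for the moment, N m; "grip_width": finger opening in m.
Only numpy, scipy, OpenCV 4.12 (cv2) and the standard library are available. Lean on these libraries where they do the work, as an engineer would, in place of code of your own. Each camera call takes 0.05 s, during which the arm holds its last target. There are 200 camera calls.

## Working session

There is one attempt and no reset: what is moved stays moved. The work goes in short steps, Python scripts to look and compute and a tool call to move; the robot and the scene stay as the last step left them, time stands still between calls to the robot, and variables do not carry over. Pictures are saved under pics/ and viewed, about 12 in all and at most 16, crops included, and the job is handed in when it is done.

Besides the shell and the picture viewer there is one more tool, called after "Emit:" as name(argument=value, ...) on one line, values as JSON. step_arm: Moves the arm, as the interface text tells. Its arguments: {"type":"object","properties":{"rows":{"type":"array","items":{"type":"number"}},"squeeze":{"type":"number"}},"required":["rows"]}

```bash
ls; mkdir -p pics
python3 - <<'E'
from rig import r
import cv2,numpy as np
np.set_printoptions(precision=4,suppress=True)
s=r.observe()
print({k:np.round(v,3) for k,v in s.items()})
for n in ["scene","side"]:
    d=r.get_image(n)
    print(n,d["intrinsics"],d["view"])
    cv2.imwrite(f"pics/{n}0.png",d["img"][:,:,::-1])
    np.savez(f"pics/{n}0.npz",**d)
E
```

```text
pics
{'clock': np.float64(0.0), 'joint_positions': array([-1.232,  0.469, -0.049,  1.534,  0.024,  1.141, -0.082]), 'joint_velocities': array([-0.001, -0.001, -0.001,  0.001, -0.003,  0.001, -0.001]), 'joint_torque': array([  0.   , -51.031,  -0.046, -23.772,   0.011,   0.008,  -0.   ]), 'eef_pos': array([0.242, 0.629, 0.23 ]), 'orientation': array([ 0.583,  0.4  , -0.401, -0.583]), 'contact_force': array([ 0.635,  0.228, -0.261]), 'wrist_torque': array([ 0.03 , -0.012, -0.058]), 'grip_width': np.float64(0.085)}
scene [[613.3961   0.     322.008 ]
 [  0.     613.3961 238.8342]
 [  0.       0.       1.    ]] [[ 0.858   0.5136 -0.0021 -0.4414]
 [ 0.3484 -0.5851 -0.7323 -0.1309]
 [-0.3773  0.6276 -0.681   1.467 ]
 [ 0.      0.      0.      1.    ]]
side [[461.8968   0.     318.4959]
 [  0.     461.8968 231.6915]
 [  0.       0.       1.    ]] [[-0.9975 -0.0705  0.007   0.5036]
 [-0.0549  0.7064 -0.7057  0.058 ]
 [ 0.0448 -0.7043 -0.7085  1.0178]
 [ 0.      0.      0.      1.    ]]
```

View pics/scene0.png

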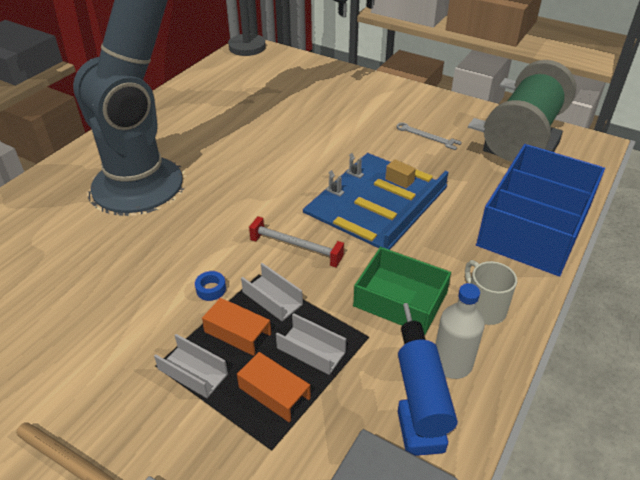

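View pics/side0.png

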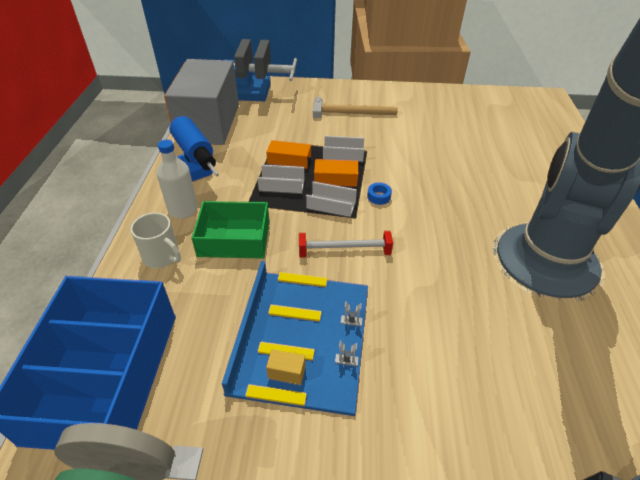

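```bash
cat > h.py <<'E'
import numpy as np, cv2
from scipy.spatial.transform import Rotation as R
np.set_printoptions(precision=4,suppress=True)
def toplane(d,uv,z):
    """pixels (n,2) -> world points on plane z"""
    V=d["view"];Rm=V[:3,:3];c=-Rm.T@V[:3,3]
    uv=np.asarray(uv,float).reshape(-1,2)
    ray=np.c_[uv,np.ones(len(uv))]@np.linalg.inv(d["intrinsics"]).T@Rm
    return c+ray*((z-c[2])/ray[:,2])[:,None]
def proj(d,P):
    P=np.atleast_2d(P);q=P@d["view"][:3,:3].T+d["view"][:3,3]
    q=q@d["intrinsics"].T
    return q[:,:2]/q[:,2:]
def mask(d,lo,hi,k=3):
    hsv=cv2.cvtColor(np.ascontiguousarray(d["img"]),cv2.COLOR_RGB2HSV)
    m=cv2.inRange(hsv,np.array(lo),np.array(hi))
    return cv2.morphologyEx(m,cv2.MORPH_OPEN,np.ones((k,k),np.uint8)) if k>1 else m
def blobs(m,amin=60):
    cs,_=cv2.findContours(m,cv2.RETR_EXTERNAL,cv2.CHAIN_APPROX_NONE)
    return [c[:,0,:] for c in cs if cv2.contourArea(c)>amin]
def rect(P):
    """world points -> centre, (long,short) mm, yaw deg of the long side in (-90,90]"""
    (c,(w,h),a)=cv2.minAreaRect((P[:,:2]*1000).astype(np.float32))
    if w<h: w,h,a=h,w,a+90
    a=(a+90)%180-90
    return np.array(c)/1000,(round(w,1),round(h,1)),round(a,1)
COL=dict(yellow=([22,150,120],[32,255,255]),orange=([5,180,90],[14,255,255]),
 brass=([15,140,90],[21,255,255]),red=([0,180,80],[3,255,255]),green=([55,100,40],[80,255,255]),blue=([100,150,40],[115,255,255]))
E
python3 - <<'E'
from h import *
from rig import r
s=r.observe();print(R.from_quat(s["orientation"]).as_matrix())
for n in ["scene","side"]:
    d=np.load(f"pics/{n}0.npz")
    V=d["view"];print(n,"cam",-V[:3,:3].T@V[:3,3])
    hsv=cv2.cvtColor(np.ascontiguousarray(d["img"]),cv2.COLOR_RGB2HSV)
    pts={"scene":[(355,228),(405,168),(400,178),(240,318),(245,335),(337,250),(400,300),(330,205),(275,282),(290,380)],
    "side":[(302,280),(286,358),(286,375),(335,170),(338,182),(388,242),(230,220),(300,340),(330,195),(262,205)]}[n]
    print([(p,hsv[p[1],p[0]].tolist()) for p in pts])
    for c,z in [("yellow",.018),("brass",.052),("orange",.043),("red",.04),("green",.06)]:
        for b in blobs(mask(d,*COL[c])):
            print(c,len(b),b.mean(0).round(),*rect(toplane(d,b,z)))
E
```

```text
[[ 0.3595 -0.0006 -0.9332]
 [ 0.9332 -0.0017  0.3595]
 [-0.0018 -1.     -0.0001]]
scene cam [ 0.9779 -0.7705  0.9022]
[((355, 228), [23, 177, 194]), ((405, 168), [19, 144, 167]), ((400, 178), [20, 132, 118]), ((240, 318), [11, 195, 191]), ((245, 335), [11, 191, 191]), ((337, 250), [1, 200, 166]), ((400, 300), [67, 149, 120]), ((330, 205), [106, 166, 126]), ((275, 282), [4, 15, 121]), ((290, 380), [11, 190, 192])]
yellow 85 [355. 228.] [0.5305 0.1087] (98.9, 22.5) -4.7
yellow 83 [375. 208.] [0.5369 0.1923] (99.0, 22.8) -4.8
yellow 80 [394. 189.] [0.5434 0.2757] (98.8, 23.2) -4.8
yellow 38 [423. 175.] [0.5769 0.3577] (44.5, 24.7) -4.0
brass 63 [401. 169.] [0.5383 0.3111] (58.9, 44.8) -11.9
orange 197 [275. 387.] [ 0.6128 -0.321 ] (125.6, 74.3) -5.8
orange 177 [237. 326.] [ 0.4852 -0.2508] (126.0, 79.4) 1.2
red 44 [336. 250.] [0.5417 0.0095] (51.7, 15.8) -77.7
red 61 [255. 228.] [ 0.3592 -0.0195] (70.2, 19.5) -71.0
green 300 [403. 292.] [ 0.7043 -0.032 ] (165.9, 157.8) -86.6
side cam [0.4599 0.7113 0.7585]
[((302, 280), [27, 255, 225]), ((286, 358), [22, 168, 210]), ((286, 375), [21, 17
[... 199 characters left out ...]
), [67, 193, 91])]
yellow 135 [276. 395.] [0.551  0.3644] (99.5, 22.1) -4.7
yellow 146 [285. 356.] [0.5453 0.2952] (99.0, 49.3) -4.6
yellow 114 [295. 313.] [0.5374 0.1982] (98.8, 22.4) -4.8
yellow 107 [302. 279.] [0.5309 0.1141] (99.7, 24.1) -4.6
brass 96 [286. 375.] [0.537  0.3459] (60.6, 27.0) 2.4
brass 126 [336. 171.] [ 0.4781 -0.2036] (108.4, 98.9) -0.7
brass 128 [288. 153.] [ 0.6054 -0.2767] (113.5, 103.7) -1.3
red 51 [302. 245.] [0.5366 0.0389] (64.6, 10.8) -84.3
red 51 [388. 243.] [0.3546 0.0176] (63.1, 15.0) -88.9
red 438 [32. 78.] [ 1.5113 -0.7769] (1387.7, 282.3) -60.1
green 151 [ 94. 476.] [0.7815 0.5185] (103.4, 11.6) 4.2
green 239 [232. 229.] [0.6929 0.0182] (171.1, 157.5) -85.6
```

Emit:
step_arm(rows=[0, 0, 0, 0, -5.5, 0, 1, 0, 0, 0, 0, -5.5, 0, 1, 0, 0, 0, 0, -5.5, 0, 1, -0.024, 0, -0.027, 0, 0, 0, 1, -0.024, 0, -0.027, 0, 0, 0, 1, -0.024, 0, -0.027, 0, 0, 0, 1, -0.024, 0, -0.027, 0, 0, 0, 1, -0.024, 0, -0.027, 0, 0, 0, 1], squeeze=40)

```text
clock: 0.77
eef_pos: [0.3685, 0.4978, 0.2309]
orientation: [0.52, 0.479, -0.48, -0.519]
contact_force: [0.5, 0.5, 0.0]
grip_width: 0.0852
```

Emit:
step_arm(rows=[-0.024, 0, -0.027, 0, 0, 0, 1, -0.024, 0, -0.027, 0, 0, 0, 1, -0.024, 0, -0.027, 0, 0, 0, 1, -0.024, 0, -0.027, 0, 0, 0, 1, -0.024, 0, -0.027, 0, 0, 0, 1, -0.024, 0, -0.027, 0, 0, 0, 1, -0.024, 0, -0.026, 0, 0, 0, 1, 0, 0, 0, 0, 0, 0, 1])

```text
clock: 1.43
eef_pos: [0.5477, 0.3081, 0.2308]
orientation: [0.525, 0.476, -0.477, -0.52]
contact_force: [1.6, -1.7, 0.6]
grip_width: 0.085
```

```bash
cat >> h.py <<'E'
def go(s,xyz,jaw):
    """turn about tool y (deg), then shift in the turned tool axes, to bring TCP to xyz with tool x at world angle jaw (mod 180)"""
    m=R.from_quat(s["orientation"]).as_matrix()
    a=np.degrees(np.arctan2(m[1,0],m[0,0]))
    t=(jaw-a+90)%180-90
    j=np.radians(a+t);x=np.array([np.cos(j),np.sin(j),0]);z=np.array([-x[1],x[0],0])
    d=np.asarray(xyz)-s["eef_pos"]
    return "turn y %.1f then shift x %.4f y %.4f z %.4f (jaw now %.1f, tilt %.3f, q7 %.2f)"%(-t,d@x,-d[2],d@z,a,np.hypot(m[0,1],m[1,1]),s["joint_positions"][6])
C0=np.array([.5406,.237]);CY=-4.65
def cradle(x,y):
    a=np.radians(CY);return C0+np.array([x*np.cos(a)-y*np.sin(a),x*np.sin(a)+y*np.cos(a)])
def snap(r,n,name):
    d=r.get_image(n);cv2.imwrite(f"pics/{name}.png",d["img"][:,:,::-1]);np.savez(f"pics/{name}.npz",**d);return d
E
python3 - <<'E'
from h import *
from rig import r
s=r.observe();print(s["clock"],s["eef_pos"],s["grip_width"])
d=snap(r,"wrist","w1")
V=d["view"];print("cam",-V[:3,:3].T@V[:3,3],V[:3,:3],d["intrinsics"][0])
for c,z in [("yellow",.018),("brass",.052)]:
    for b in blobs(mask(d,*COL[c])): print(c,len(b),b.mean(0).round(),*rect(toplane(d,b,z)))
E
```

```text
1.4333 [0.5477 0.3081 0.2308] 0.08504409023907258
cam [0.4688 0.316  0.373 ] [[ 0.0917  0.9958 -0.005 ]
 [ 0.9477 -0.0858  0.3075]
 [ 0.3058 -0.0329 -0.9515]] [420.0015   0.     318.5012]
yellow 270 [ 91. 199.] [0.5289 0.1119] (100.3, 20.7) -4.6
yellow 269 [189. 197.] [0.5352 0.1958] (99.2, 20.1) -4.6
yellow 268 [286. 197.] [0.5419 0.2793] (98.9, 19.7) -4.6
yellow 270 [383. 196.] [0.5491 0.3625] (99.6, 20.3) -4.7
brass 229 [333. 195.] [0.536  0.3196] (58.7, 34.6) -7.7
```

View pics/w1.png

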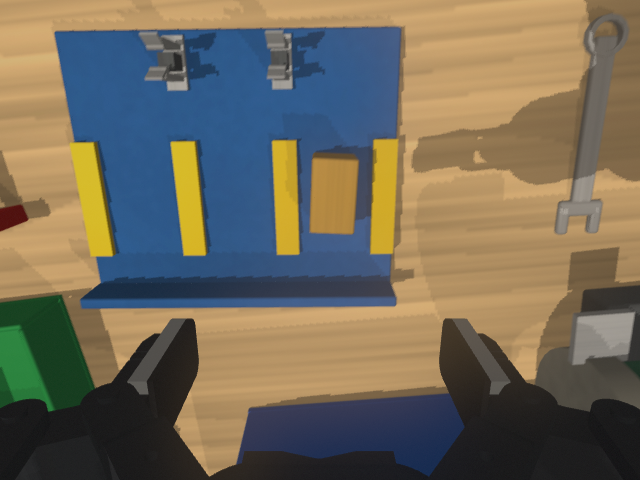

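```bash
sed -i 's/^C0=.*/C0=np.array([.5392,.2373]);CY=-4.6/' h.py
python3 - <<'E'
from h import *
from rig import r
print(go(r.observe(),[.536,.3196,.022],82.3))
print([cradle(0,y) for y in(-84,0,84)],cradle(-110,0))
E
```

```text
turn y 2.6 then shift x 0.0065 y 0.2088 z 0.0099 (jaw now 84.9, tilt 0.003, q7 0.90)
[array([ -6.1975, -83.4921]), array([0.5392, 0.2373]), array([ 7.2759, 83.9667])] [-109.1065    9.0592]
```

Emit:
step_arm(rows=[0, 0.03, 0, 0, 2.6, 0, 1, 0, 0.03, 0, 0, 0, 0, 1, 0, 0.03, 0, 0, 0, 0, 1, 0, 0.01, 0, 0, 0, 0, 1, 0, 0, 0, 0, 0, 0, 1, 0, 0, 0, 0, 0, 0, 1])

```text
clock: 1.98
eef_pos: [0.5415, 0.3179, 0.1316]
orientation: [-0.53, -0.468, 0.468, 0.53]
contact_force: [0.4, -0.5, 0.7]
grip_width: 0.0854
```

Run:
```python
from h import *
from rig import r
print(go(r.observe(),[.536,.3196,.022],82.3))
```

```text
turn y 0.6 then shift x 0.0009 y 0.1096 z 0.0057 (jaw now 82.9, tilt 0.000, q7 0.86)
```

Emit:
step_arm(rows=[0.001, 0.03, 0.002, 0, 0.6, 0, 1, 0, 0.03, 0.002, 0, 0, 0, 1, 0, 0.03, 0.002, 0, 0, 0, 1, 0, 0.019, 0, 0, 0, 0, 1, 0, 0, 0, 0, 0, 0, 1, 0, 0, 0, 0, 0, 0, 0.3, 0, 0, 0, 0, 0, 0, 0.3, 0, 0, 0, 0, 0, 0, 0.3, 0, 0, 0, 0, 0, 0, 0.3, 0, 0, 0, 0, 0, 0, 0.3], squeeze=50)

```text
clock: 2.82
eef_pos: [0.5372, 0.3196, 0.0245]
orientation: [0.533, 0.466, -0.464, -0.533]
contact_force: [-0.5, -0.7, 7.1]
grip_width: 0.0351
```

Emit:
step_arm(rows=[0, -0.02, 0, 0, 0, 0, 0.3, 0, -0.03, 0, 0, 0, 0, 0.3, 0, -0.03, 0, 0, 0, 0, 0.3, 0, -0.03, 0, 0, 0, 0, 0.3, 0, -0.03, 0, 0, 0, 0, 0.3, 0, 0, 0, 0, 0, 0, 0.3, 0, 0, 0, 0, 0, 0, 0.3])

```text
clock: 3.4
eef_pos: [0.5368, 0.3194, 0.1647]
orientation: [0.533, 0.467, -0.463, -0.533]
contact_force: [-0.1, 0.0, -2.2]
grip_width: 0.0354
```

Run:
```python
from h import *
from rig import r
s=r.observe()
for t in [60,82,94]: print(go(s,[.698,-.007,.16],t))
```

```text
turn y 22.2 then shift x -0.2021 y 0.0047 z -0.3028 (jaw now 82.2, tilt 0.005, q7 0.84)
turn y 0.2 then shift x -0.3008 y 0.0047 z -0.2051 (jaw now 82.2, tilt 0.005, q7 0.84)
turn y -11.8 then shift x -0.3369 y 0.0047 z -0.1381 (jaw now 82.2, tilt 0.005, q7 0.84)
```

Emit:
step_arm(rows=[-0.03, 0, -0.02, 0, 0, 0, 0.3, -0.03, 0, -0.02, 0, 0, 0, 0.3, -0.03, 0, -0.02, 0, 0, 0, 0.3, -0.03, 0, -0.02, 0, 0, 0, 0.3, -0.03, 0, -0.02, 0, 0, 0, 0.3, -0.03, 0, -0.02, 0, 0, 0, 0.3, -0.03, 0, -0.02, 0, 0, 0, 0.3, -0.03, 0, -0.02, 0, 0, 0, 0.3, -0.03, 0, -0.02, 0, 0, 0, 0.3, -0.03, 0, -0.025, 0, 0, 0, 0.3])

```text
clock: 4.23
eef_pos: [0.6968, -0.0076, 0.16]
orientation: [-0.531, -0.464, 0.466, 0.534]
contact_force: [-0.4, 0.7, -1.8]
grip_width: 0.0355
```

Emit:
step_arm(rows=[0, 0, 0, 0, 0, 0, 0.3, 0, 0.03, 0, 0, 0, 0, 0.3, 0, 0.03, 0, 0, 0, 0, 0.3, 0, 0.03, 0, 0, 0, 0, 0.3, 0, 0.03, 0, 0, 0, 0, 0.3, 0, 0.01, 0, 0, 0, 0, 0.3, 0, 0, 0, 0, 0, 0, 0.3, 0, 0, 0, 0, 0, 0, 0.55, 0, 0, 0, 0, 0, 0, 0.55, 0, 0, 0, 0, 0, 0, 0.55])

```text
clock: 5.07
eef_pos: [0.7004, -0.0061, 0.035]
orientation: [0.534, 0.466, -0.464, -0.532]
contact_force: [0.1, -0.0, -0.7]
grip_width: 0.0471
```

Emit:
step_arm(rows=[0, -0.035, 0, 0, 0, 0, 0.55, 0, -0.035, 0, 0, 0, 0, 0.55, 0, -0.035, 0, 0, 0, 0, 0.55, 0, -0.035, 0, 0, 0, 0, 0.55, 0, -0.035, 0, 0, 0, 0, 1, 0, -0.02, 0, 0, 0, 0, 1, 0, 0, 0, 0, 0, 0, 1])

```text
clock: 5.65
eef_pos: [0.7021, -0.0063, 0.2366]
orientation: [0.536, 0.469, -0.461, -0.529]
contact_force: [0.2, -1.3, 0.0]
grip_width: 0.0805
```

Run:
```python
from h import *
from rig import r
s=r.observe()
print(s["eef_pos"],go(s,[.56,-.27,.27],88))
```

```text
[ 0.7021 -0.0063  0.2366] turn y -5.8 then shift x -0.2685 y -0.0334 z 0.1328 (jaw now 82.2, tilt 0.015, q7 1.43)
```

Emit:
step_arm(rows=[0, -0.01, 0, 0, -5.8, 0, 1, -0.03, -0.006, 0.0125, 0, 0, 0, 1, -0.03, -0.006, 0.0125, 0, 0, 0, 1, -0.03, -0.006, 0.0125, 0, 0, 0, 1, -0.03, -0.006, 0.0125, 0, 0, 0, 1, -0.03, -0.006, 0.0125, 0, 0, 0, 1, -0.03, -0.006, 0.0125, 0, 0, 0, 1, -0.03, -0.006, 0.0125, 0, 0, 0, 1, -0.03, -0.006, 0.0125, 0, 0, 0, 1, -0.03, -0.006, 0.0125, 0, 0, 0, 1])

```text
clock: 6.48
eef_pos: [0.5757, -0.2734, 0.2926]
orientation: [0.509, 0.492, -0.491, -0.508]
contact_force: [0.3, -0.3, -0.6]
grip_width: 0.0853
```

Emit:
step_arm(rows=[0, 0, 0, 0, 0, 0, 1, 0, 0, 0, 0, 0, 0, 1])

```text
clock: 6.65
eef_pos: [0.5754, -0.2752, 0.2928]
orientation: [0.511, 0.49, -0.49, -0.509]
contact_force: [0.7, 0.6, 0.1]
grip_width: 0.0854
```

Run:
```python
from h import *
from rig import r
s=r.observe();print(s["clock"],s["eef_pos"])
d=snap(r,"wrist","w2")
for b in blobs(mask(d,*COL["orange"])): print(len(b),b.mean(0).round(),*rect(toplane(d,b,.043)))
```

```text
6.65 [ 0.5754 -0.2752  0.2928]
342 [284. 222.] [ 0.6041 -0.3109] (114.8, 57.0) -5.7
394 [354.  77.] [ 0.4762 -0.2401] (110.1, 57.0) 1.3
```

View pics/w2.png

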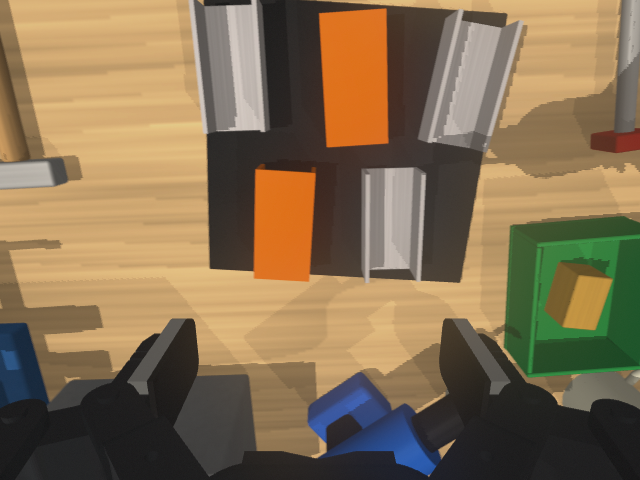

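Run:
```python
from h import *
d=np.load("pics/w2.npz")
hsv=cv2.cvtColor(d["img"],cv2.COLOR_RGB2HSV)
for row,c0,c1 in [(60,186,280),(220,354,432),(90,420,520)]:
    print(row,c0,[f"{v}/{s}" for s,v in hsv[row,c0:c1,1:].tolist()])
for T in (110,):
    m=((hsv[...,1]<45)&(hsv[...,2]>T)).astype(np.uint8)
    m[:,:180]=0;m[:,530:]=0;m[300:]=0
    m=cv2.morphologyEx(m,cv2.MORPH_OPEN,np.ones((2,2),np.uint8))
    for b in blobs(m): print(T,len(b),b.min(0),b.max(0),*rect(toplane(d,b,.043)))
```

```text
60 186 ['182/113', '181/114', '182/113', '182/113', '181/114', '181/114', '181/114', '181/114', '184/97', '198/45', '208/23', '208/22', '208/22', '174/22', '110/21', '90/23', '91/20', '91/22', '91/22', '91/22', '91/22', '91/20', '91/22', '109/21', '129/20', '135/19', '134/19', '133/19', '134/19', '136/19', '136/21', '136/19', '135/21', '134/21', '135/19', '138/20', '142/22', '139/20', '135/19', '136/19', '137/19', '140/20', '139/20', '140/22', '140/22', '178/20', '205/21', '208/22', '211/22', '209/22', '209/22', '211/22', '211/22', '202/21', '193/21', '190/21', '191/20', '194/20', '195/22', '191/21', '190/20', '190/20', '190/20', '193/21', '191/21', '191/20', '192/21', '190/21', '189/22', '199/21', '205/21', '205/20', '205/21', '193/21', '145/23', '91/22', '90/20', '92/22', '92/22', '71/22', '38/13', '35/29', '36/21', '36/21', '35/22', '36/28', '36/21', '35/22', '34/23', '36/21', '37/34', '37/21', '38/27', '37/21']
220 354 ['66/62', '66/62', '66/62', '65/55', '66/58', '65/51', '66/58', '95/35', '119/28', '123/27', '127/26', '162/25', '189/24', '194/22', '194/22', '175/23', '143/25', 
[... 1174 characters left out ...]
8/23', '178/23', '178/23', '178/24', '180/24', '179/23', '178/23', '166/25', '137/26', '126/26', '125/27', '126/24', '126/26', '125/27', '125/27', '125/27', '125/27', '125/27', '126/30', '126/28', '126/28', '126/30', '151/27', '185/25', '192/24', '193/24', '190/28', '172/52', '151/96', '147/104', '148/103', '148/103', '182/108', '210/112', '210/111', '210/111', '210/112', '210/112', '211/111', '211/112', '210/112', '211/112', '211/111']
110 356 [363 168] [426 283] [ 0.6112 -0.204 ] (114.6, 59.4) -0.4
110 436 [420  10] [523 152] [ 0.4827 -0.14  ] (109.6, 65.0) -11.3
110 360 [206   0] [265 132] [ 0.4632 -0.3422] (106.0, 44.0) -0.6
110 274 [190   0] [208 134] [ 0.4622 -0.3743] (107.8, 4.1) -0.5
```

Run:
```python
from h import *
d=np.load("pics/w2.npz");V=d["view"];print("cam",-V[:3,:3].T@V[:3,3])
for n,row,a,b in [("A",60,195,259.3),("C",220,365.3,423),("B",90,439.3,503.7)]:
    P=toplane(d,[(a,row),(b,row)],.043);print(n,P[:,:2],P[:,:2].mean(0),np.hypot(*(P[1]-P[0])[:2]))
P=toplane(d,[(198,133),(260,131),(364,275),(422,283),(427,140),(487,152)],.043);print(P)
```

```text
cam [ 0.4963 -0.2719  0.435 ]
A [[ 0.4541 -0.3772]
 [ 0.4563 -0.3219]] [ 0.4552 -0.3495] 0.055384389140633435
C [[ 0.6023 -0.2314]
 [ 0.6044 -0.1758]] [ 0.6034 -0.2036] 0.05563072681106235
B [[ 0.4867 -0.1659]
 [ 0.489  -0.1094]] [ 0.4878 -0.1376] 0.056524160817143065
[[ 0.5149 -0.3824  0.043 ]
 [ 0.5154 -0.3261  0.043 ]
 [ 0.6594 -0.233   0.043 ]
 [ 0.6704 -0.1744  0.043 ]
 [ 0.5292 -0.175   0.043 ]
 [ 0.5421 -0.1196  0.043 ]]
```

```bash
cat >> h.py <<'E'
def flanges(d,c0,c1,r0,r1,T=160,z=.043):
    """open-up channel standing about upright in the picture: fit the outer edges of its flange tops"""
    hsv=cv2.cvtColor(np.ascontiguousarray(d["img"]),cv2.COLOR_RGB2HSV)
    m=(hsv[...,1]<45)&(hsv[...,2]>T);out=[]
    for side in (0,1):
        px=[]
        for v in range(r0,r1):
            u=np.flatnonzero(m[v,c0:c1])
            if len(u)>3: px.append((c0+(u[0]-.5 if side==0 else u[-1]+.5),v))
        P=toplane(d,px,z)[:,:2]
        for _ in range(3):
            f=np.polyfit(P[:,0],P[:,1],1);e=P[:,1]-np.polyval(f,P[:,0]);P=P[np.abs(e)<max(.0012,1.5*e.std())]
        out.append((f,len(P),e.std()))
    yaw=np.degrees(np.arctan(np.mean([o[0][0] for o in out])))
    return out,yaw
E
python3 - <<'E'
from h import *
d=np.load("pics/w2.npz")
for n,x0,a in [("A",.46,(186,275,5,125)),("C",.6135,(356,432,185,265)),("B",.4827,(415,530,30,130))]:
    o,y=flanges(d,*a);l,r_=[np.polyval(k[0],x0) for k in o]
    print(n,"yaws",[round(float(np.degrees(np.arctan(k[0][0]))),1) for k in o],[k[1] for k in o],"yc",(l+r_)/2,"w",(r_-l)*np.cos(np.radians(y)))
E
```

```text
A yaws [-0.5, -0.6] [120, 120] yc -0.34938363731190214 w 0.055438698844110734
C yaws [-1.2, -0.7] [80, 80] yc -0.20409372089292868 w 0.055862814090203085
B yaws [-11.3, -11.5] [100, 100] yc -0.136585876452821 w 0.0557591503984366
```

Run:
```python
from h import *
from rig import r
s=r.observe();print(go(s,[.6135,-.2041,.012],89))
```

```text
turn y -1.1 then shift x 0.0692 y 0.2802 z -0.0359 (jaw now 87.9, tilt 0.002, q7 1.96)
```

Emit:
step_arm(rows=[0.01, 0.03, -0.005, 0, -1.1, 0, 1, 0.01, 0.03, -0.005, 0, 0, 0, 1, 0.01, 0.03, -0.005, 0, 0, 0, 1, 0.01, 0.03, -0.005, 0, 0, 0, 1, 0.01, 0.03, -0.005, 0, 0, 0, 1, 0.01, 0.03, -0.005, 0, 0, 0, 1, 0.009, 0.02, -0.005, 0, 0, 0, 1, 0, 0, 0, 0, 0, 0, 1, 0, 0, 0, 0, 0, 0, 1])

```text
clock: 7.45
eef_pos: [0.6131, -0.2013, 0.0905]
orientation: [-0.502, -0.497, 0.497, 0.504]
contact_force: [-0.4, 0.2, 1.1]
grip_width: 0.0855
```

Run:
```python
from h import *
from rig import r
s=r.observe();print(go(s,[.6135,-.2041,.012],89))
```

```text
turn y 0.3 then shift x -0.0028 y 0.0785 z -0.0005 (jaw now 89.3, tilt 0.002, q7 1.88)
```

Descend, grip, and lift.

Emit:
step_arm(rows=[-0.003, 0.03, 0, 0, 0, 0, 1, 0, 0.03, 0, 0, 0, 0, 1, 0, 0.018, 0, 0, 0, 0, 1, 0, 0, 0, 0, 0, 0, 1, 0, 0, 0, 0, 0, 0, 0.5, 0, 0, 0, 0, 0, 0, 0.5, 0, 0, 0, 0, 0, 0, 0.5, 0, 0, 0, 0, 0, 0, 0.5], squeeze=50)

```text
clock: 8.12
eef_pos: [0.615, -0.2074, 0.0163]
orientation: [0.505, 0.497, -0.495, -0.502]
contact_force: [0.5, -0.1, 6.5]
grip_width: 0.0552
```

Emit:
step_arm(rows=[0, -0.02, 0, 0, 0, 0, 0.5, 0, -0.03, 0, 0, 0, 0, 0.5, 0, -0.03, 0, 0, 0, 0, 0.5, 0, -0.03, 0, 0, 0, 0, 0.5, 0, -0.01, 0, 0, 0, 0, 0.5, 0, 0, 0, 0, 0, 0, 0.5])

```text
clock: 8.62
eef_pos: [0.6151, -0.2076, 0.1375]
orientation: [0.506, 0.498, -0.495, -0.501]
contact_force: [-0.6, -0.3, -1.6]
grip_width: 0.0551
```

Run:
```python
from h import *
from rig import r
s=r.observe();c=cradle(0,-.084);print(c,go(s,[*c,.12],85.4+0))
d=snap(r,"wrist","w3")
for b in blobs(mask(d,*COL["orange"])): print(len(b),b.mean(0).round(),*rect(toplane(d,b,.043)))
```

```text
[0.5325 0.1536] turn y 3.7 then shift x 0.3533 y 0.0175 z 0.1113 (jaw now 89.1, tilt 0.008, q7 1.88)
483 [187. 210.] [ 0.6059 -0.2894] (112.2, 31.0) -5.6
68 [111. 134.] [ 0.5489 -0.3207] (16.7, 3.7) 89.2
362 [241.  47.] [ 0.5083 -0.2457] (46.4, 44.7) 0.1
```

View pics/w3.png

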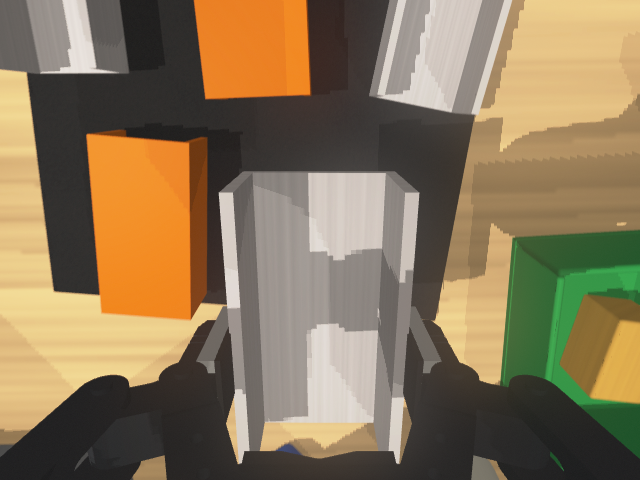

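Run:
```python
from h import *
from rig import r
d=np.load("pics/w3.npz")
P=toplane(d,[(219,193),(418,193)],.1642);print(P)
s=r.observe();m=R.from_quat(s["orientation"]).as_matrix();print(s["eef_pos"],(P.mean(0)-s["eef_pos"])@m)
```

```text
[[ 0.5583 -0.2343  0.1642]
 [ 0.5591 -0.1791  0.1642]]
[ 0.6135 -0.2069  0.1348] [-0.0006 -0.0296  0.0547]
```

Emit:
step_arm(rows=[0.032, 0, 0.01, 0, 3.7, 0, 0.5, 0.032, 0, 0.01, 0, 0, 0, 0.5, 0.032, 0, 0.01, 0, 0, 0, 0.5, 0.032, 0, 0.01, 0, 0, 0, 0.5, 0.032, 0, 0.01, 0, 0, 0, 0.5, 0.032, 0, 0.01, 0, 0, 0, 0.5, 0.032, 0, 0.01, 0, 0, 0, 0.5, 0.032, 0, 0.01, 0, 0, 0, 0.5, 0.032, 0, 0.01, 0, 0, 0, 0.5, 0.032, 0, 0.01, 0, 0, 0, 0.5])

```text
clock: 9.5
eef_pos: [0.5344, 0.1207, 0.1311]
orientation: [-0.519, -0.478, 0.481, 0.52]
contact_force: [0.1, 0.4, -2.0]
grip_width: 0.055
```

Emit:
step_arm(rows=[0.033, 0, 0.01, 0, 0, 0, 0.5, 0, 0.02, 0, 0, 0, 0, 0.5, 0, 0.02, 0, 0, 0, 0, 0.5, 0, 0.02, 0, 0, 0, 0, 0.5, 0, 0.01, 0, 0, 0, 0, 0.5, 0, 0, 0, 0, 0, 0, 0.5, 0, 0, 0, 0, 0, 0, 0.5])

```text
clock: 10.08
eef_pos: [0.5284, 0.1529, 0.0622]
orientation: [-0.519, -0.479, 0.48, 0.52]
contact_force: [0.9, 0.5, -1.0]
grip_width: 0.055
```

Run:
```python
from h import *
from rig import r
s=r.observe();c=cradle(0,-.084);print(s["eef_pos"],s["grip_width"],go(s,[*c,.0253],85.4))
d=snap(r,"wrist","w4")
for b in blobs(mask(d,*COL["yellow"])): print(len(b),b.mean(0).round(),*rect(toplane(d,b,.018)))
m=R.from_quat(s["orientation"]).as_matrix();print(proj(d,s["eef_pos"]+np.array([[-.028,-.0267,.055],[.028,-.0267,.055]])@m.T))
```

```text
[0.5284 0.1529 0.0622] 0.05502339684357673 turn y 0.0 then shift x 0.0010 y 0.0369 z -0.0040 (jaw now 85.4, tilt 0.003, q7 1.16)
466 [580. 281.] [0.543  0.2767] (99.4, 23.2) -4.6
286 [422. 249.] [0.5199 0.2024] (65.8, 8.4) -3.0
285 [215. 247.] [0.5115 0.1055] (65.0, 8.6) -7.0
[[218.6455 196.6308]
 [418.8915 196.7898]]
```

View pics/w4.png

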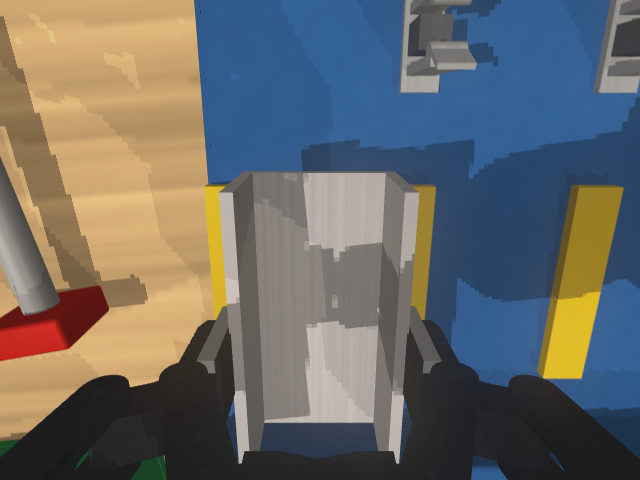

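Emit:
step_arm(rows=[0.001, 0.01, -0.004, 0, 0, 0, 0.5, 0, 0.015, 0, 0, 0, 0, 0.5, 0, 0.01, 0, 0, 0, 0, 0.5, 0, 0.002, 0, 0, 0, 0, 0.5, 0, 0, 0, 0, 0, 0, 0.5, 0, 0, 0, 0, 0, 0, 0.5])

```text
clock: 10.63
eef_pos: [0.5337, 0.1541, 0.0265]
orientation: [0.52, 0.48, -0.479, -0.52]
contact_force: [0.6, -0.4, -1.6]
grip_width: 0.0551
```

Emit:
step_arm(rows=[0, 0, 0, 0, 0, 0, 0.8, 0, 0, 0, 0, 0, 0, 0.8, 0, 0, 0, 0, 0, 0, 0.8, 0, -0.03, 0, 0, 0, 0, 0.8, 0, -0.03, 0, 0, 0, 0, 0.8, 0, -0.03, 0, 0, 0, 0, 1, 0, -0.03, 0, 0, 0, 0, 1])

```text
clock: 11.22
eef_pos: [0.5332, 0.154, 0.1479]
orientation: [-0.52, -0.48, 0.48, 0.52]
contact_force: [1.6, -0.1, -0.8]
grip_width: 0.0855
```

Emit:
step_arm(rows=[-0.033, -0.012, 0, 0, 0, 0, 1, -0.033, -0.012, 0, 0, 0, 0, 1, -0.033, -0.012, 0, 0, 0, 0, 1, -0.033, -0.012, 0, 0, 0, 0, 1, -0.033, -0.012, 0, 0, 0, 0, 1, -0.033, -0.012, 0, 0, 0, 0, 1, -0.033, -0.012, 0, 0, 0, 0, 1, -0.033, -0.012, 0, 0, 0, 0, 1, -0.033, -0.012, 0, 0, 0, 0, 1, -0.033, -0.01, 0, 0, 0, 0, 1])

```text
clock: 12.05
eef_pos: [0.5067, -0.1765, 0.2657]
orientation: [0.52, 0.48, -0.479, -0.519]
contact_force: [0.9, -1.4, -0.3]
grip_width: 0.0857
```

Emit:
step_arm(rows=[-0.033, 0, 0.003, 0, 0, 0, 1, -0.033, 0, 0.003, 0, 0, 0, 1, -0.033, 0, 0.002, 0, 0, 0, 1, -0.005, 0, 0, 0, -3.6, 0, 1, 0, 0, 0, 0, 0, 0, 1, 0, 0, 0, 0, 0, 0, 1, 0, 0, 0, 0, 0, 0, 1])

```text
clock: 12.63
eef_pos: [0.4912, -0.2763, 0.2642]
orientation: [-0.504, -0.496, 0.496, 0.504]
contact_force: [-0.9, 1.0, -0.8]
grip_width: 0.0853
```

Run:
```python
from h import *
from rig import r
s=r.observe();print(s["clock"],s["eef_pos"])
d=snap(r,"wrist","w5")
for b in blobs(mask(d,*COL["orange"])): print(len(b),b.min(0),b.max(0),*rect(toplane(d,b,.043)))
print(proj(d,[[.46,-.3494,.043],[.515,-.35,.043],[.405,-.349,.043],[.4827,-.1366,.043]]))
S=snap(r,"side","s1")
print([rect(toplane(S,b,.04)) for b in blobs(mask(S,*COL["red"]))])
```

```text
12.6333 [ 0.4912 -0.2763  0.2642]
359 [253 251] [316 369] [ 0.5994 -0.3113] (123.6, 56.1) -5.8
377 [325 117] [392 244] [ 0.4759 -0.2407] (110.1, 56.4) 1.4
[[232.6315 166.831 ]
 [236.6895 228.382 ]
 [227.9354  99.3008]
 [477.7865 189.2305]]
[(array([0.5366, 0.0389]), (64.6, 10.8), -84.3), (array([0.3546, 0.0176]), (63.1, 15.0), -88.9), (array([ 1.5113, -0.7769]), (1387.7, 282.3), -60.1)]
```

View pics/w5.png

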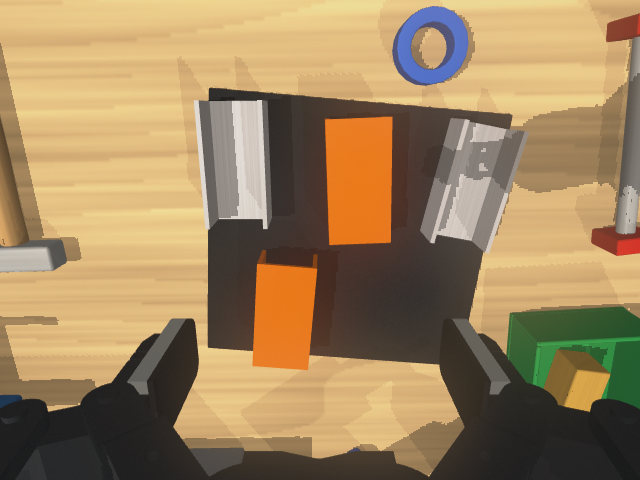

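Run:
```python
from h import *
from rig import r
d=np.load("pics/w5.npz")
for n,x0,a in [("A",.46,(190,276,108,220)),("B",.4827,(415,530,140,232))]:
    o,y=flanges(d,*a);l,r_=[np.polyval(k[0],x0) for k in o]
    print(n,"yaws",[round(float(np.degrees(np.arctan(k[0][0]))),1) for k in o],[k[1] for k in o],"yc",(l+r_)/2,"w",(r_-l)*np.cos(np.radians(y)))
print(toplane(d,[(198,100),(266,100),(209,229),(268,229),(453,119),(525,132),(424,236),(487,250)],.043))
s=r.observe();print(go(s,[.46,-.3494,.012],89.4))
```

```text
A yaws [-0.6, -0.8] [112, 112] yc -0.3500174273704438 w 0.05590606920455957
B yaws [-11.7, 19.7] [55, 52] yc -0.1446879524780323 w 0.041874973965925426
[[ 0.4052 -0.3736  0.043 ]
 [ 0.406  -0.3178  0.043 ]
 [ 0.5152 -0.375   0.043 ]
 [ 0.516  -0.3219  0.043 ]
 [ 0.4233 -0.1631  0.043 ]
 [ 0.4347 -0.1018  0.043 ]
 [ 0.5248 -0.181   0.043 ]
 [ 0.5391 -0.1225  0.043 ]]
turn y -0.3 then shift x -0.0735 y 0.2522 z 0.0306 (jaw now 89.1, tilt 0.001, q7 2.07)
```

Emit:
step_arm(rows=[-0.0105, 0.025, 0.0045, 0, 0, 0, 1, -0.0105, 0.025, 0.0045, 0, 0, 0, 1, -0.0105, 0.025, 0.0045, 0, 0, 0, 1, -0.0105, 0.025, 0.0045, 0, 0, 0, 1, -0.0105, 0.025, 0.0045, 0, 0, 0, 1, -0.0105, 0.025, 0.0045, 0, 0, 0, 1, -0.0105, 0.02, 0.0035, 0, 0, 0, 1, 0, 0, 0, 0, 0, 0, 1, 0, 0, 0, 0, 0, 0, 1])

```text
clock: 13.48
eef_pos: [0.4589, -0.35, 0.0937]
orientation: [-0.503, -0.496, 0.496, 0.505]
contact_force: [0.1, 0.3, 0.1]
grip_width: 0.0854
```

Run:
```python
from h import *
from rig import r
s=r.observe();print(go(s,[.4605,-.3498,.012],89.4))
```

```text
turn y -0.4 then shift x 0.0002 y 0.0817 z -0.0016 (jaw now 89.0, tilt 0.002, q7 2.29)
```

Emit:
step_arm(rows=[0, 0.03, -0.0015, 0, -0.4, 0, 1, 0, 0.03, 0, 0, 0, 0, 1, 0, 0.02, 0, 0, 0, 0, 1, 0, 0.002, 0, 0, 0, 0, 1, 0, 0, 0, 0, 0, 0, 0.5, 0, 0, 0, 0, 0, 0, 0.5, 0, 0, 0, 0, 0, 0, 0.5, 0, 0, 0, 0, 0, 0, 0.5])

```text
clock: 14.15
eef_pos: [0.4624, -0.3517, 0.0148]
orientation: [0.504, 0.498, -0.497, -0.501]
contact_force: [-0.2, 0.4, 5.3]
grip_width: 0.0551
```

Emit:
step_arm(rows=[0, -0.02, 0, 0, 0, 0, 0.5, 0, -0.03, 0, 0, 0, 0, 0.5, 0, -0.03, 0, 0, 0, 0, 0.5, 0, -0.03, 0, 0, 0, 0, 0.5, 0, -0.015, 0, 0, 3.8, 0, 0.5, 0, 0, 0, 0, 0, 0, 0.5, 0, 0, 0, 0, 0, 0, 0.5])

```text
clock: 14.73
eef_pos: [0.4609, -0.3511, 0.1385]
orientation: [0.519, 0.481, -0.481, -0.518]
contact_force: [-1.4, 0.3, -2.3]
grip_width: 0.0551
```

Run:
```python
from h import *
from rig import r
s=r.observe();c=cradle(0,0);print(s["eef_pos"],go(s,[*c,.135],85.4))
```

```text
[ 0.4609 -0.3511  0.1385] turn y 0.3 then shift x 0.5927 y 0.0035 z -0.0308 (jaw now 85.7, tilt 0.003, q7 2.22)
```

Emit:
step_arm(rows=[0.033, 0, -0.0015, 0, 0, 0, 0.5, 0.033, 0, -0.0015, 0, 0, 0, 0.5, 0.033, 0, -0.0015, 0, 0, 0, 0.5, 0.033, 0, -0.0015, 0, 0, 0, 0.5, 0.033, 0, -0.002, 0, 0, 0, 0.5, 0.033, 0, -0.002, 0, 0, 0, 0.5, 0.033, 0, -0.002, 0, 0, 0, 0.5, 0.033, 0, -0.002, 0, 0, 0, 0.5, 0.033, 0, -0.002, 0, 0, 0, 0.5, 0.033, 0, -0.002, 0, 0, 0, 0.5])

```text
clock: 15.57
eef_pos: [0.5023, -0.0216, 0.1358]
orientation: [-0.518, -0.48, 0.482, 0.519]
contact_force: [0.2, 0.6, -2.2]
grip_width: 0.0551
```

Emit:
step_arm(rows=[0.033, 0, -0.0015, 0, 0, 0, 0.5, 0.033, 0, -0.0015, 0, 0, 0, 0.5, 0.033, 0, -0.0015, 0, 0, 0, 0.5, 0.033, 0, -0.0015, 0, 0, 0, 0.5, 0.033, 0, -0.002, 0, 0, 0, 0.5, 0.033, 0, -0.002, 0, 0, 0, 0.5, 0.033, 0, -0.002, 0, 0, 0, 0.5, 0.032, 0, -0.001, 0, 0, 0, 0.5, 0, 0, 0, 0, 0, 0, 0.5, 0, 0, 0, 0, 0, 0, 0.5])

```text
clock: 16.4
eef_pos: [0.535, 0.2402, 0.1353]
orientation: [-0.517, -0.481, 0.483, 0.518]
contact_force: [-0.5, -0.5, -1.4]
grip_width: 0.0555
```

Emit:
step_arm(rows=[0, 0.025, 0, 0, 0, 0, 0.5, 0, 0.025, 0, 0, 0, 0, 0.5, 0, 0, 0, 0, 0, 0, 0.5, 0, 0, 0, 0, 0, 0, 0.5])

```text
clock: 16.73
eef_pos: [0.5352, 0.2358, 0.0855]
orientation: [-0.519, -0.478, 0.482, 0.519]
contact_force: [-0.3, 0.5, -1.3]
grip_width: 0.0552
```

Run:
```python
from h import *
from rig import r
s=r.observe();c=cradle(0,0);print(s["eef_pos"],s["grip_width"],go(s,[*c,.0242],85.4))
d=snap(r,"wrist","w6")
for b in blobs(mask(d,*COL["yellow"])): print(len(b),b.mean(0).round(),*rect(toplane(d,b,.018)))
m=R.from_quat(s["orientation"]).as_matrix();print(proj(d,s["eef_pos"]+np.array([[-.028,-.0282,.055],[.028,-.0282,.055]])@m.T))
```

```text
[0.5352 0.2358 0.0855] 0.05519812453129148 turn y 0.2 then shift x 0.0018 y 0.0613 z -0.0039 (jaw now 85.6, tilt 0.005, q7 1.08)
424 [556. 266.] [0.5499 0.3611] (100.3, 22.8) -4.8
243 [418. 232.] [0.5246 0.2879] (61.5, 7.5) -0.1
30 [223. 182.] [0.4885 0.1915] (5.3, 4.5) 85.6
360 [ 71. 264.] [0.529  0.1031] (99.7, 4.2) -4.6
[[217.4525 197.7656]
 [420.1449 197.9068]]
```

View pics/w6.png

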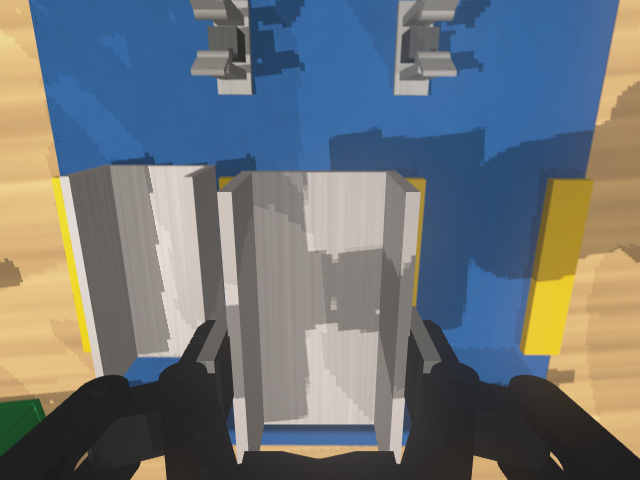

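Emit:
step_arm(rows=[0.002, 0.02, -0.0045, 0, 0, 0, 0.5, 0, 0.02, 0, 0, 0, 0, 0.5, 0, 0.015, 0, 0, 0, 0, 0.5, 0, 0.006, 0, 0, 0, 0, 0.5, 0, 0, 0, 0, 0, 0, 0.5, 0, 0, 0, 0, 0, 0, 0.5])

```text
clock: 17.28
eef_pos: [0.5421, 0.2397, 0.0274]
orientation: [0.519, 0.481, -0.48, -0.519]
contact_force: [-0.1, -0.1, -1.0]
grip_width: 0.0555
```

Emit:
step_arm(rows=[0, 0, 0, 0, 0, 0, 0.78, 0, 0, 0, 0, 0, 0, 0.78, 0, 0, 0, 0, 0, 0, 0.78, 0, -0.03, 0, 0, 0, 0, 0.78, 0, -0.03, 0, 0, 0, 0, 0.78, 0, -0.03, 0, 0, 0, 0, 1, 0, -0.03, 0, 0, 0, 0, 1])

```text
clock: 17.87
eef_pos: [0.5413, 0.2396, 0.1483]
orientation: [0.519, 0.481, -0.48, -0.519]
contact_force: [1.0, -0.0, 0.7]
grip_width: 0.0852
```

Run:
```python
from h import *
from rig import r
d=np.load("pics/w6.npz");print(toplane(d,[(60,178),(212,177)],.052), cradle(-.055,-.084))
s=r.observe();print(go(s,[.50,-.16,.25],78.6), s["clock"])
```

```text
[[0.4763 0.1311 0.052 ]
 [0.4808 0.195  0.052 ]] [0.4776 0.158 ]
turn y 7.0 then shift x -0.3999 y -0.1017 z -0.0385 (jaw now 85.6, tilt 0.001, q7 1.07) 17.8667
```

Emit:
step_arm(rows=[0, -0.02, 0, 0, 7, 0, 1, -0.0315, -0.008, -0.0035, 0, 0, 0, 1, -0.0315, -0.008, -0.0035, 0, 0, 0, 1, -0.0315, -0.008, -0.004, 0, 0, 0, 1, -0.0315, -0.008, -0.004, 0, 0, 0, 1, -0.0315, -0.008, -0.004, 0, 0, 0, 1, -0.0315, -0.008, -0.004, 0, 0, 0, 1, -0.0315, -0.008, -0.004, 0, 0, 0, 1, -0.0315, -0.008, -0.004, 0, 0, 0, 1, -0.0315, -0.008, -0.004, 0, 0, 0, 1])

```text
clock: 18.7
eef_pos: [0.5194, -0.0468, 0.2395]
orientation: [0.547, 0.449, -0.447, -0.547]
contact_force: [0.3, 0.2, 0.4]
grip_width: 0.0854
```

Emit:
step_arm(rows=[-0.0315, -0.008, -0.004, 0, 0, 0, 1, -0.0315, 0, -0.003, 0, 0, 0, 1, -0.032, 0, -0.003, 0, 0, 0, 1, 0, 0, 0, 0, 0, 0, 1, 0, 0, 0, 0, 0, 0, 1])

```text
clock: 19.12
eef_pos: [0.5103, -0.1425, 0.247]
orientation: [0.548, 0.447, -0.446, -0.548]
contact_force: [0.1, 0.2, -0.0]
grip_width: 0.0855
```

Run:
```python
from h import *
from rig import r
s=r.observe();print(s["clock"],s["eef_pos"])
d=snap(r,"wrist","w7")
hsv=cv2.cvtColor(d["img"],cv2.COLOR_RGB2HSV)
m=((hsv[...,1]<45)&(hsv[...,2]>105)).astype(np.uint8);m[330:]=0
m=cv2.morphologyEx(m,cv2.MORPH_OPEN,np.ones((2,2),np.uint8))
for b in blobs(m,800): print(len(b),b.min(0),b.max(0),b.mean(0),*rect(toplane(d,b,.043)))
pc=proj(d,[.4827,-.1366,.043])[0];print(pc)
c=int(pc[0]);v=int(pc[1])
try:
    o,y=flanges(d,c-50,c+52,v-45,v+45);l,r_=[np.polyval(k[0],.4827) for k in o]
    print([round(float(np.degrees(np.arctan(k[0][0]))),1) for k in o],"yc",(l+r_)/2,"w",(r_-l)*np.cos(np.radians(y)))
except Exception as e: print(e)
print(go(s,[.4827,-.1366,.012],78.6))
```

```text
19.1167 [ 0.5103 -0.1425  0.247 ]
215 [617 131] [639 227] [629.9163 179.907 ] [0.5423 0.1121] (84.1, 18.2) 1.5
418 [284 103] [355 237] [320.0885 169.5048] [ 0.4841 -0.1358] (109.9, 57.0) -11.5
414 [456   0] [510 189] [484.07    92.8792] [0.4531 0.0018] (148.2, 14.7) 6.5
[319.0222 171.712 ]
[-11.6, -11.7] yc -0.13645664093586235 w 0.056144141909897624
turn y -0.2 then shift x 0.0004 y 0.2350 z 0.0282 (jaw now 78.4, tilt 0.001, q7 1.65)
```

View pics/w7.png

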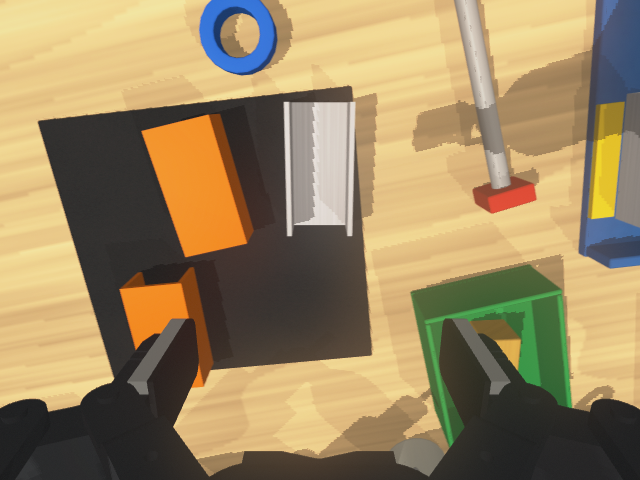

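Emit:
step_arm(rows=[0, 0.028, 0.0045, 0, 0, 0, 1, 0, 0.028, 0.0045, 0, 0, 0, 1, 0, 0.028, 0.0045, 0, 0, 0, 1, 0, 0.028, 0.0045, 0, 0, 0, 1, 0, 0.028, 0.0045, 0, 0, 0, 1, 0, 0.02, 0.0045, 0, 0, 0, 1, 0, 0, 0, 0, 0, 0, 1, 0, 0, 0, 0, 0, 0, 1])

```text
clock: 19.83
eef_pos: [0.4842, -0.1335, 0.0859]
orientation: [-0.546, -0.448, 0.449, 0.547]
contact_force: [0.4, 0.4, 0.2]
grip_width: 0.0854
```

Run:
```python
from h import *
from rig import r
s=r.observe();print(s["eef_pos"],go(s,[.4838,-.1363,.012],78.4))
```

```text
[ 0.4842 -0.1335  0.0859] turn y 0.4 then shift x -0.0028 y 0.0739 z -0.0002 (jaw now 78.8, tilt 0.002, q7 1.74)
```

Emit:
step_arm(rows=[-0.002, 0.03, 0, 0, 0, 0, 1, 0, 0.03, 0, 0, 0, 0, 1, 0, 0.014, 0, 0, 0, 0, 1, 0, 0, 0, 0, 0, 0, 1, 0, 0, 0, 0, 0, 0, 0.5, 0, 0, 0, 0, 0, 0, 0.5, 0, 0, 0, 0, 0, 0, 0.5, 0, 0, 0, 0, 0, 0, 0.5])

```text
clock: 20.5
eef_pos: [0.4859, -0.1372, 0.0144]
orientation: [0.548, 0.449, -0.447, -0.546]
contact_force: [-1.2, 0.4, 7.0]
grip_width: 0.055
```

Emit:
step_arm(rows=[0, -0.02, 0, 0, 0, 0, 0.5, 0, -0.03, 0, 0, 0, 0, 0.5, 0, -0.03, 0, 0, 0, 0, 0.5, 0, -0.03, 0, 0, 0, 0, 0.5, 0, -0.015, 0, 0, -6.8, 0, 0.5, 0, 0, 0, 0, 0, 0, 0.5, 0, 0, 0, 0, 0, 0, 0.5])

```text
clock: 21.08
eef_pos: [0.4843, -0.1369, 0.1384]
orientation: [0.521, 0.48, -0.478, -0.519]
contact_force: [-0.1, 0.7, -2.8]
grip_width: 0.0549
```

Run:
```python
from h import *
from rig import r
s=r.observe();c=cradle(0,.084);print(s["eef_pos"],go(s,[*c,.135],85.4))
```

```text
[ 0.4843 -0.1369  0.1384] turn y -0.1 then shift x 0.4614 y 0.0034 z -0.0247 (jaw now 85.3, tilt 0.003, q7 1.81)
```

Emit:
step_arm(rows=[0.033, 0, -0.002, 0, 0, 0, 0.5, 0.033, 0, -0.002, 0, 0, 0, 0.5, 0.033, 0, -0.002, 0, 0, 0, 0.5, 0.033, 0, -0.002, 0, 0, 0, 0.5, 0.033, 0, -0.002, 0, 0, 0, 0.5, 0.033, 0, -0.002, 0, 0, 0, 0.5, 0.033, 0, -0.002, 0, 0, 0, 0.5, 0.033, 0, -0.002, 0, 0, 0, 0.5, 0.033, 0, -0.002, 0, 0, 0, 0.5, 0.033, 0, -0.002, 0, 0, 0, 0.5])

```text
clock: 21.92
eef_pos: [0.5288, 0.1916, 0.1354]
orientation: [-0.52, -0.478, 0.48, 0.52]
contact_force: [1.4, -0.4, -2.3]
grip_width: 0.0548
```

Emit:
step_arm(rows=[0.033, 0, -0.001, 0, 0, 0, 0.5, 0.033, 0, -0.001, 0, 0, 0, 0.5, 0.033, 0, -0.001, 0, 0, 0, 0.5, 0.032, 0, -0.001, 0, 0, 0, 0.5, 0, 0.02, 0, 0, 0, 0, 0.5, 0, 0.02, 0, 0, 0, 0, 0.5, 0, 0.01, 0, 0, 0, 0, 0.5, 0, 0, 0, 0, 0, 0, 0.5, 0, 0, 0, 0, 0, 0, 0.5])

```text
clock: 22.67
eef_pos: [0.544, 0.3196, 0.086]
orientation: [-0.52, -0.478, 0.48, 0.52]
contact_force: [0.4, 0.1, -1.2]
grip_width: 0.0553
```

Run:
```python
from h import *
from rig import r
s=r.observe();c=cradle(0,.084);print(s["eef_pos"],s["grip_width"],go(s,[*c,.0236],85.4))
d=snap(r,"wrist","w8")
hsv=cv2.cvtColor(d["img"],cv2.COLOR_RGB2HSV)
print([int(hsv[v,410,2]) for v in range(180,204,2)],[int(hsv[v,228,2]) for v in range(180,204,2)])
m=R.from_quat(s["orientation"]).as_matrix();print(proj(d,s["eef_pos"]+np.array([[-.028,-.0286,.055],[.028,-.0286,.055]])@m.T))
```

```text
[0.544  0.3196 0.086 ] 0.055258282201610325 turn y -0.1 then shift x 0.0016 y 0.0624 z -0.0019 (jaw now 85.3, tilt 0.003, q7 0.99)
[102, 103, 101, 101, 101, 170, 170, 169, 170, 169, 169, 170] [95, 97, 95, 96, 135, 181, 181, 181, 181, 181, 180, 180]
[[217.2264 198.0808]
 [420.5988 198.2307]]
```

Emit:
step_arm(rows=[0.001, 0.02, -0.003, 0, 0, 0, 0.5, 0, 0.02, 0, 0, 0, 0, 0.5, 0, 0.015, 0, 0, 0, 0, 0.5, 0, 0.008, 0, 0, 0, 0, 0.5, 0, 0, 0, 0, 0, 0, 0.5, 0, 0, 0, 0, 0, 0, 0.5])

```text
clock: 23.22
eef_pos: [0.5485, 0.3216, 0.0253]
orientation: [0.52, 0.48, -0.479, -0.52]
contact_force: [0.5, 0.5, -1.2]
grip_width: 0.0552
```

Emit:
step_arm(rows=[0, 0, 0, 0, 0, 0, 0.78, 0, 0, 0, 0, 0, 0, 0.78, 0, 0, 0, 0, 0, 0, 0.78, 0, -0.03, 0, 0, 0, 0, 0.78, 0, -0.03, 0, 0, 0, 0, 0.78, 0, -0.035, 0, 0, 0, 0, 1, 0, -0.035, 0, 0, 0, 0, 1])

```text
clock: 23.8
eef_pos: [0.5474, 0.3213, 0.156]
orientation: [-0.52, -0.48, 0.48, 0.52]
contact_force: [0.2, 1.1, 0.5]
grip_width: 0.085
```

Run:
```python
from h import *
from rig import r
s=r.observe();print(s["eef_pos"])
print("above cradle",go(s,[*cradle(.05,-.02),.28],85.4))
```

```text
[0.5474 0.3213 0.156 ]
above cradle turn y 0.0 then shift x -0.1044 y -0.1240 z -0.0485 (jaw now 85.4, tilt 0.000, q7 0.98)
```

Look over the cradle with all three channels in place before the orange ones.

Emit:
step_arm(rows=[-0.02, -0.03, -0.01, 0, 0, 0, 1, -0.02, -0.03, -0.01, 0, 0, 0, 1, -0.02, -0.03, -0.01, 0, 0, 0, 1, -0.02, -0.03, -0.01, 0, 0, 0, 1, -0.024, -0.004, -0.008, 0, 0, 0, 1, 0, 0, 0, 0, 0, 0, 1, 0, 0, 0, 0, 0, 0, 1])

```text
clock: 24.38
eef_pos: [0.5879, 0.212, 0.2795]
orientation: [0.521, 0.479, -0.478, -0.52]
contact_force: [0.2, 0.7, -0.2]
grip_width: 0.0854
```

Run:
```python
from h import *
from rig import r
s=r.observe();print(s["clock"],s["eef_pos"])
d=snap(r,"wrist","w9")
for b in blobs(mask(d,*COL["yellow"])): print(len(b),b.mean(0).round(),*rect(toplane(d,b,.018)))
for y in (-.084,0,.084):
    print(y,proj(d,[[*cradle(a,y+b),.052] for a,b in [(-.055,-.028),(-.055,.028),(.055,-.028),(.055,.028)]]).round(1).tolist())
    c=cradle(0,y);p=proj(d,[[*cradle(a,y+b),.052] for a,b in [(-.03,-.028),(.03,.028),(.03,-.028),(-.03,.028)]]);
    try:
        o,yw=flanges(d,int(p[:,0].min())-9,int(p[:,0].max())+9,int(p[:,1].min()),int(p[:,1].max()),z=.052)
        l,q=[np.polyval(k[0],c[0]) for k in o];print("yaws",[round(float(np.degrees(np.arctan(k[0][0]))),1) for k in o],"dy mm",1000*((l+q)/2-c[1]),"w",(q-l)*np.cos(np.radians(yw)))
    except Exception as e: print(e)
```

```text
24.3833 [0.5879 0.212  0.2795]
67 [385. 181.] [0.5817 0.2781] (20.0, 13.6) -2.2
233 [481. 136.] [0.5496 0.3675] (98.2, 9.7) -4.7
256 [296. 136.] [0.5358 0.1952] (99.2, 19.6) -4.6
250 [204. 137.] [0.5287 0.1097] (99.2, 16.9) -4.5
-0.084 [[207.3, 73.0], [275.6, 72.8], [217.5, 204.5], [279.8, 204.3]]
yaws [-4.5, -4.4] dy mm 1.1256244623588096 w 0.05513166299327172
0 [[309.8, 72.7], [378.2, 72.5], [310.9, 204.2], [373.2, 204.0]]
yaws [-4.6, -4.4] dy mm 3.224972181497976 w 0.05526544791501908
0.084 [[412.4, 72.4], [480.8, 72.2], [404.4, 203.9], [466.6, 203.8]]
yaws [-4.9, -32.8] dy mm -3.990235935742825 w 0.042514759758002896
```

View pics/w9.png

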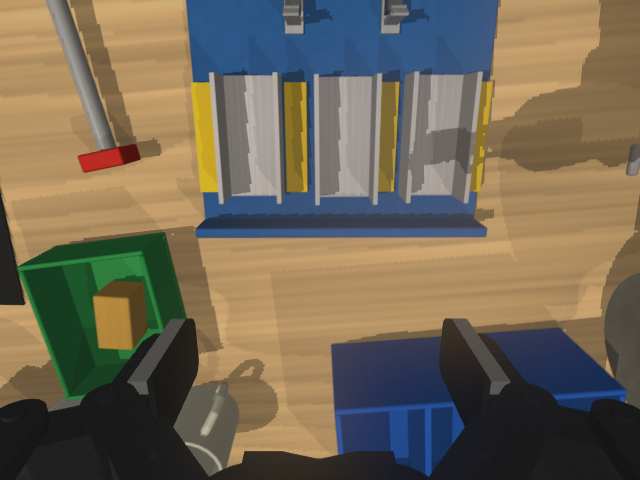

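Emit:
step_arm(rows=[-0.032, 0, -0.0015, 0, 0, 0, 1, -0.032, 0, -0.0015, 0, 0, 0, 1, -0.032, 0, -0.0015, 0, 0, 0, 1, -0.032, 0, -0.0015, 0, 0, 0, 1, -0.032, 0, -0.0015, 0, 0, 0, 1, -0.032, 0, -0.0015, 0, 0, 0, 1, -0.032, 0, -0.0015, 0, 0, 0, 1, -0.032, 0, -0.0015, 0, 0, 0, 1, -0.032, 0, -0.0015, 0, 0, 0, 1, -0.032, 0, -0.0015, 0, 0, 0, 1])

```text
clock: 25.27
eef_pos: [0.5763, -0.1055, 0.2773]
orientation: [-0.518, -0.48, 0.481, 0.519]
contact_force: [1.8, -0.1, -0.7]
grip_width: 0.0855
```

Emit:
step_arm(rows=[-0.032, 0, -0.0015, 0, 0, 0, 1, -0.032, 0, -0.0015, 0, 0, 0, 1, -0.032, 0, -0.001, 0, 0, 0, 1, -0.032, 0, 0, 0, 0, 0, 1, -0.032, 0, 0, 0, 1, 0, 1, 0, 0, 0, 0, 0, 0, 1, 0, 0, 0, 0, 0, 0, 1])

```text
clock: 25.85
eef_pos: [0.5674, -0.2666, 0.277]
orientation: [-0.524, -0.474, 0.475, 0.525]
contact_force: [0.5, 0.5, -1.1]
grip_width: 0.0857
```

Run:
```python
from h import *
from rig import r
s=r.observe();print(s["clock"],s["eef_pos"])
d=snap(r,"wrist","w10");V=d["view"];print("cam",-V[:3,:3].T@V[:3,3])
hsv=cv2.cvtColor(d["img"],cv2.COLOR_RGB2HSV)
for b in blobs(mask(d,*COL["orange"])):
    c,w,a=rect(toplane(d,b,.043));u,v=proj(d,[*c,.043])[0].astype(int)
    print(b.min(0),b.max(0),c,w,a,hsv[v,u-30:u+31:4,2].tolist(),go(s,[*c,.012],90+a))
d9=np.load("pics/w9.npz")
p=proj(d9,[[*cradle(a,.084-.028),.052] for a in(-.03,.03)])
o,_=flanges(d9,int(p[:,0].min())-9,int(p[:,0].max())+30,90,170,z=.052);f=o[0][0];q=cradle(0,.084)
print("bay2 left edge dy mm",1000*(np.polyval(f,q[0])-q[1])+28/np.cos(np.radians(4.6)))
```

```text
25.85 [ 0.5674 -0.2666  0.277 ]
cam [ 0.4893 -0.259   0.4196]
[245 180] [306 297] [ 0.6036 -0.3108] (115.5, 57.3) -6.2 [138, 240, 240, 240, 240, 240, 240, 240, 240, 239, 239, 239, 239, 239, 239, 205] turn y 0.5 then shift x -0.0399 y 0.2650 z -0.0408 (jaw now 84.3, tilt 0.002, q7 1.99)
[298  14] [377 159] [ 0.4762 -0.24  ] (110.2, 56.8) 1.4 [240, 240, 240, 240, 240, 240, 240, 240, 240, 240, 240, 239, 239, 239, 239, 239] turn y -7.1 then shift x 0.0289 y 0.2650 z 0.0905 (jaw now 84.3, tilt 0.002, q7 1.99)
bay2 left edge dy mm 1.4964985652595075
```

Emit:
step_arm(rows=[-0.0065, 0.03, -0.007, 0, 0, 0, 1, -0.0065, 0.03, -0.007, 0, 0, 0, 1, -0.0065, 0.03, -0.007, 0, 0, 0, 1, -0.0065, 0.03, -0.007, 0, 0, 0, 1, -0.007, 0.03, -0.007, 0, 0, 0, 1, -0.007, 0.03, -0.008, 0, 0, 0, 1, 0, 0.01, 0, 0, 0, 0, 1, 0, 0, 0, 0, 0, 0, 1, 0, 0, 0, 0, 0, 0, 1])

```text
clock: 26.65
eef_pos: [0.6074, -0.308, 0.0883]
orientation: [-0.523, -0.476, 0.476, 0.524]
contact_force: [0.2, -0.3, 0.1]
grip_width: 0.0855
```

Run:
```python
from h import *
from rig import r
s=r.observe();print(s["eef_pos"],go(s,[.606,-.3111,.012],84.1))
```

```text
[ 0.6074 -0.308   0.0883] turn y 0.5 then shift x -0.0032 y 0.0763 z 0.0010 (jaw now 84.6, tilt 0.001, q7 2.11)
```

Emit:
step_arm(rows=[-0.0025, 0.03, 0.001, 0, 0, 0, 1, 0, 0.03, 0, 0, 0, 0, 1, 0, 0.016, 0, 0, 0, 0, 1, 0, 0, 0, 0, 0, 0, 1, 0, 0, 0, 0, 0, 0, 0.5, 0, 0, 0, 0, 0, 0, 0.5, 0, 0, 0, 0, 0, 0, 0.5, 0, 0, 0, 0, 0, 0, 0.5])

```text
clock: 27.32
eef_pos: [0.6075, -0.3132, 0.0155]
orientation: [0.525, 0.476, -0.474, -0.522]
contact_force: [0.0, 0.9, 7.3]
grip_width: 0.055
```

Emit:
step_arm(rows=[0, -0.02, 0, 0, 0, 0, 0.5, 0, -0.03, 0, 0, 0, 0, 0.5, 0, -0.03, 0, 0, 0, 0, 0.5, 0, -0.035, 0, 0, -1, 0, 0.5, 0, -0.02, 0, 0, 0, 0, 0.5, 0, 0, 0, 0, 0, 0, 0.5, 0, 0, 0, 0, 0, 0, 0.5])

```text
clock: 27.9
eef_pos: [0.6063, -0.3128, 0.1496]
orientation: [0.521, 0.48, -0.479, -0.518]
contact_force: [-0.7, 0.9, -3.0]
grip_width: 0.0551
```

Run:
```python
from h import *
from rig import r
s=r.observe();c=cradle(0,.0443);print(s["eef_pos"],go(s,[*c,.145],85.4))
```

```text
[ 0.6063 -0.3128  0.1496] turn y 0.0 then shift x 0.5873 y 0.0046 z 0.1110 (jaw now 85.4, tilt 0.004, q7 2.11)
```

Emit:
step_arm(rows=[0.033, 0, 0.006, 0, 0, 0, 0.5, 0.033, 0, 0.006, 0, 0, 0, 0.5, 0.033, 0, 0.006, 0, 0, 0, 0.5, 0.033, 0, 0.006, 0, 0, 0, 0.5, 0.033, 0, 0.006, 0, 0, 0, 0.5, 0.033, 0, 0.006, 0, 0, 0, 0.5, 0.033, 0, 0.006, 0, 0, 0, 0.5, 0.033, 0, 0.006, 0, 0, 0, 0.5, 0.033, 0, 0.006, 0, 0, 0, 0.5, 0.033, 0, 0.006, 0, 0, 0, 0.5])

```text
clock: 28.73
eef_pos: [0.5703, 0.0229, 0.1458]
orientation: [-0.519, -0.479, 0.481, 0.52]
contact_force: [0.9, 0.4, -1.5]
grip_width: 0.0554
```

Emit:
step_arm(rows=[0.032, 0, 0.0065, 0, 0, 0, 0.5, 0.032, 0, 0.0065, 0, 0, 0, 0.5, 0.032, 0, 0.0065, 0, 0, 0, 0.5, 0.032, 0, 0.0065, 0, 0, 0, 0.5, 0.032, 0, 0.0065, 0, 0, 0, 0.5, 0.032, 0, 0.0065, 0, 0, 0, 0.5, 0.032, 0, 0.0065, 0, 0, 0, 0.5, 0.033, 0, 0.0055, 0, 0, 0, 0.5, 0, 0.03, 0, 0, 0, 0, 0.5, 0, 0.03, 0, 0, 0, 0, 0.5])

```text
clock: 29.57
eef_pos: [0.5409, 0.2856, 0.0866]
orientation: [-0.518, -0.482, 0.48, 0.519]
contact_force: [0.3, -0.5, -1.7]
grip_width: 0.0554
```

Emit:
step_arm(rows=[0, 0, 0, 0, 0, 0, 0.5, 0, 0, 0, 0, 0, 0, 0.5, 0, 0, 0, 0, 0, 0, 0.5])

```text
clock: 29.82
eef_pos: [0.5421, 0.2809, 0.0877]
orientation: [0.52, 0.479, -0.479, -0.52]
contact_force: [0.2, 0.2, -2.0]
grip_width: 0.0553
```

Run:
```python
from h import *
from rig import r
s=r.observe();c=cradle(0,.0443);print(s["eef_pos"],s["grip_width"],go(s,[*c,.0285],85.4))
d=snap(r,"wrist","w11")
m=R.from_quat(s["orientation"]).as_matrix();zt=s["eef_pos"][2]+.0275
for b in blobs(mask(d,*COL["orange"]),500):
    P=toplane(d,b,zt);L=(P-s["eef_pos"])@m;print(b.min(0),b.max(0),"tool x",L[:,0].min(),L[:,0].max(),"near end z",np.percentile(L[:,2],[99,100]))
    i=np.abs(L[:,0])<.02;print(L[i,2].max())
```

```text
[0.5421 0.2809 0.0877] 0.055340507327542136 turn y -0.0 then shift x 0.0006 y 0.0592 z -0.0006 (jaw now 85.4, tilt 0.000, q7 1.11)
[219 174] [419 463] tool x -0.02796768145427131 0.02800544756172291 near end z [0.0612 0.0615]
0.06145437189492654
```

View pics/w11.png

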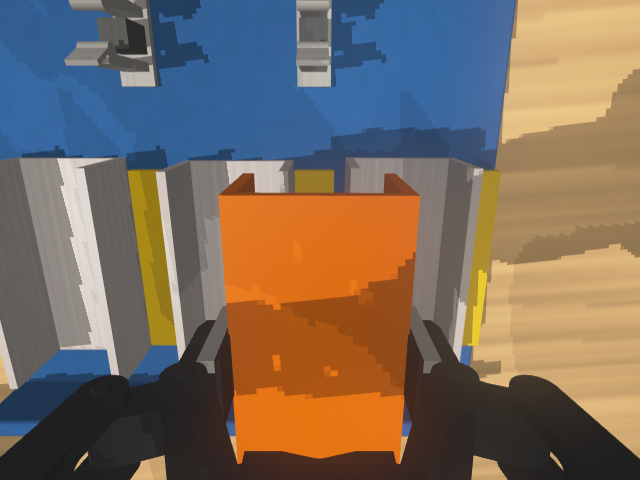

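Emit:
step_arm(rows=[0, 0.02, -0.001, 0, 0, 0, 0.5, 0, 0.012, 0, 0, 0, 0, 0.5, 0, 0.01, 0, 0, 0, 0, 0.5, 0, 0.008, 0, 0, 0, 0, 0.5, 0, 0.006, 0, 0, 0, 0, 0.5, 0, 0.003, 0, 0, 0, 0, 0.5, 0, 0, 0, 0, 0, 0, 0.5, 0, 0, 0, 0, 0, 0, 0.5])

```text
clock: 30.53
eef_pos: [0.5431, 0.2816, 0.0287]
orientation: [0.52, 0.48, -0.479, -0.52]
contact_force: [0.3, 0.3, -1.2]
grip_width: 0.0551
```

Emit:
step_arm(rows=[0, 0.002, 0, 0, 0, 0, 0.5, 0, 0, 0, 0, 0, 0, 0.5, 0, 0, 0, 0, 0, 0, 0.76, 0, 0, 0, 0, 0, 0, 0.76, 0, 0, 0, 0, 0, 0, 0.76, 0, -0.02, 0, 0, 0, 0, 0.76, 0, -0.03, 0, 0, 0, 0, 0.76, 0, -0.035, 0, 0, 0, 0, 1, 0, -0.035, 0, 0, 0, 0, 1, 0, -0.035, 0, 0, 0, 0, 1])

```text
clock: 31.37
eef_pos: [0.5424, 0.2813, 0.1825]
orientation: [-0.52, -0.479, 0.48, 0.52]
contact_force: [0.2, 0.3, -0.6]
grip_width: 0.0853
```

Run:
```python
from h import *
from rig import r
s=r.observe();print(s["eef_pos"])
d=snap(r,"wrist","w12")
for b in blobs(mask(d,*COL["orange"]),500):
    c,w,a=rect(toplane(d,b,.056));print(b.min(0),b.max(0),c,w,a,"expected",cradle(0,.0443))
print(go(s,[.52,-.24,.26],91.4))
```

```text
[0.5424 0.2813 0.1825]
[275 147] [364 307] [0.5427 0.2816] (110.8, 56.1) -4.6 expected [0.5428 0.2815]
turn y -6.0 then shift x -0.5206 y -0.0775 z 0.0352 (jaw now 85.4, tilt 0.001, q7 1.08)
```

Emit:
step_arm(rows=[0, -0.03, 0, 0, -6, 0, 1, -0.033, -0.01, 0.002, 0, 0, 0, 1, -0.033, -0.01, 0.002, 0, 0, 0, 1, -0.033, -0.01, 0.002, 0, 0, 0, 1, -0.033, -0.01, 0.002, 0, 0, 0, 1, -0.033, 0, 0.002, 0, 0, 0, 1, -0.033, 0, 0.002, 0, 0, 0, 1, -0.033, 0, 0.002, 0, 0, 0, 1, -0.033, 0, 0.002, 0, 0, 0, 1, -0.033, 0, 0.002, 0, 0, 0, 1])

```text
clock: 32.25
eef_pos: [0.5318, -0.0174, 0.2511]
orientation: [0.494, 0.506, -0.506, -0.494]
contact_force: [0.6, 0.0, 0.2]
grip_width: 0.0858
```

Emit:
step_arm(rows=[-0.033, 0, 0.002, 0, 0, 0, 1, -0.033, 0, 0.002, 0, 0, 0, 1, -0.033, 0, 0.003, 0, 0, 0, 1, -0.033, 0, 0.003, 0, 0, 0, 1, -0.033, 0, 0.003, 0, 0, 0, 1, -0.033, 0, 0.003, 0, 0, 0, 1, -0.025, 0, 0.003, 0, 0, 0, 1, 0, 0, 0, 0, 0, 0, 1, 0, 0, 0, 0, 0, 0, 1])

```text
clock: 33.0
eef_pos: [0.518, -0.2409, 0.2509]
orientation: [-0.495, -0.505, 0.505, 0.495]
contact_force: [-0.4, 0.9, 0.4]
grip_width: 0.0857
```

Run:
```python
from h import *
from rig import r
s=r.observe();print(s["clock"],s["eef_pos"])
d=snap(r,"wrist","w13")
for b in blobs(mask(d,*COL["orange"]),500):
    c,w,a=rect(toplane(d,b,.043));print(b.min(0),b.max(0),c,w,a,go(s,[*c,.012],90+a))
```

```text
33.0 [ 0.518  -0.2409  0.2509]
```

View pics/w13.png

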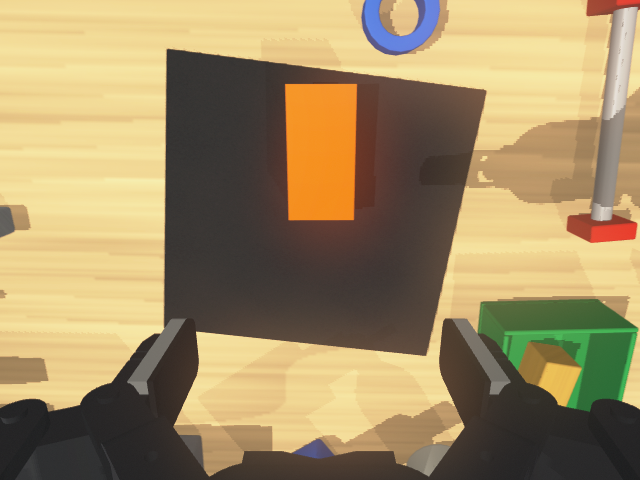

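```bash
sed -i 's/orange=(\[5,180,90\],\[14,255,255\])/orange=([5,180,90],[18,255,255])/' h.py
python3 - <<'E'
from h import *
from rig import r
s=r.observe();d=np.load("pics/w13.npz")
for b in blobs(mask(d,*COL["orange"]),500):
    c,w,a=rect(toplane(d,b,.043));print(b.min(0),b.max(0),c,w,a,go(s,[*c,.012],90+a))
E
```

```text
[285  84] [356 219] [ 0.476  -0.2399] (109.0, 56.9) 1.3 turn y 0.1 then shift x 0.0001 y 0.2388 z 0.0426 (jaw now 91.4, tilt 0.001, q7 2.12)
```

Emit:
step_arm(rows=[0, 0.03, 0.008, 0, 0, 0, 1, 0, 0.03, 0.008, 0, 0, 0, 1, 0, 0.03, 0.008, 0, 0, 0, 1, 0, 0.03, 0.008, 0, 0, 0, 1, 0, 0.03, 0.0105, 0, 0, 0, 1, 0, 0.02, 0, 0, 0, 0, 1, 0, 0, 0, 0, 0, 0, 1, 0, 0, 0, 0, 0, 0, 1])

```text
clock: 33.72
eef_pos: [0.4764, -0.2387, 0.0807]
orientation: [-0.492, -0.507, 0.507, 0.494]
contact_force: [0.2, -0.6, 1.1]
grip_width: 0.0855
```

Run:
```python
from h import *
from rig import r
s=r.observe();print(s["eef_pos"],go(s,[.476,-.24,.012],91.3))
```

```text
[ 0.4764 -0.2387  0.0807] turn y 0.3 then shift x -0.0013 y 0.0687 z 0.0005 (jaw now 91.6, tilt 0.002, q7 2.27)
```

Emit:
step_arm(rows=[-0.001, 0.03, 0, 0, 0, 0, 1, 0, 0.025, 0, 0, 0, 0, 1, 0, 0.014, 0, 0, 0, 0, 1, 0, 0, 0, 0, 0, 0, 1, 0, 0, 0, 0, 0, 0, 0.5, 0, 0, 0, 0, 0, 0, 0.5, 0, 0, 0, 0, 0, 0, 0.5, 0, 0, 0, 0, 0, 0, 0.5])

```text
clock: 34.38
eef_pos: [0.478, -0.2418, 0.0144]
orientation: [0.495, 0.507, -0.506, -0.492]
contact_force: [-0.6, 0.9, 6.9]
grip_width: 0.0556
```

Emit:
step_arm(rows=[0, -0.02, 0, 0, 0, 0, 0.5, 0, -0.03, 0, 0, 0, 0, 0.5, 0, -0.03, 0, 0, 0, 0, 0.5, 0, -0.035, 0, 0, 6, 0, 0.5, 0, -0.02, 0, 0, 0, 0, 0.5, 0, 0, 0, 0, 0, 0, 0.5, 0, 0, 0, 0, 0, 0, 0.5])

```text
clock: 34.97
eef_pos: [0.4769, -0.2413, 0.1488]
orientation: [0.52, 0.481, -0.479, -0.518]
contact_force: [0.3, 0.5, -1.3]
grip_width: 0.0551
```

Run:
```python
from h import *
from rig import r
s=r.observe();c=cradle(0,-.0398);print(s["eef_pos"],go(s,[*c,.145],85.4))
```

```text
[ 0.4769 -0.2413  0.1488] turn y 0.1 then shift x 0.4423 y 0.0038 z -0.0237 (jaw now 85.5, tilt 0.004, q7 2.13)
```

Emit:
step_arm(rows=[0.034, 0, -0.002, 0, 0, 0, 0.5, 0.034, 0, -0.002, 0, 0, 0, 0.5, 0.034, 0, -0.002, 0, 0, 0, 0.5, 0.034, 0, -0.002, 0, 0, 0, 0.5, 0.034, 0, -0.002, 0, 0, 0, 0.5, 0.034, 0, -0.002, 0, 0, 0, 0.5, 0.034, 0, -0.002, 0, 0, 0, 0.5, 0.034, 0, -0.002, 0, 0, 0, 0.5, 0.034, 0, -0.002, 0, 0, 0, 0.5, 0.034, 0, -0.002, 0, 0, 0, 0.5])

```text
clock: 35.8
eef_pos: [0.5218, 0.0975, 0.1457]
orientation: [-0.519, -0.479, 0.481, 0.52]
contact_force: [0.6, -1.2, -0.8]
grip_width: 0.055
```

Emit:
step_arm(rows=[0.034, 0, -0.002, 0, 0, 0, 0.5, 0.034, 0, -0.002, 0, 0, 0, 0.5, 0.034, 0, 0, 0, 0, 0, 0.5, 0, 0.03, 0, 0, 0, 0, 0.5, 0, 0.03, 0, 0, 0, 0, 0.5, 0, 0, 0, 0, 0, 0, 0.5, 0, 0, 0, 0, 0, 0, 0.5, 0, 0, 0, 0, 0, 0, 0.5])

```text
clock: 36.47
eef_pos: [0.5357, 0.1966, 0.0876]
orientation: [0.52, 0.479, -0.479, -0.52]
contact_force: [0.5, 0.8, -0.4]
grip_width: 0.0548
```

Run:
```python
from h import *
from rig import r
s=r.observe();c=cradle(0,-.0398);print(s["eef_pos"],s["grip_width"],go(s,[*c,.0275],85.4))
d=snap(r,"wrist","w14")
m=R.from_quat(s["orientation"]).as_matrix();zt=s["eef_pos"][2]+.0286
hsv=cv2.cvtColor(d["img"],cv2.COLOR_RGB2HSV)
for b in blobs(mask(d,*COL["orange"]),500):
    P=toplane(d,b,zt);L=(P-s["eef_pos"])@m;print(b.min(0),b.max(0),"tool x",L[:,0].min(),L[:,0].max(),"near end z",L[:,2].max())
print(hsv[175:205:2,320,:].tolist())
# placed channels near ends, colour edges: bay1 flanges
```

```text
[0.5357 0.1966 0.0876] 0.054836609253574274 turn y -0.0 then shift x 0.0010 y 0.0601 z -0.0003 (jaw now 85.4, tilt 0.000, q7 1.31)
[217 172] [420 463] tool x -0.028055465789718827 0.027868357087195303 near end z 0.06216381213144205
[421 168] [592 386] tool x 0.030617780525744598 0.0739872558603909 near end z 0.06329363727303723
[[22, 183, 148], [22, 183, 148], [22, 187, 149], [22, 185, 149], [22, 185, 149], [22, 188, 149], [22, 190, 150], [22, 190, 150], [11, 188, 129], [12, 212, 218], [12, 212, 220], [12, 213, 220], [13, 213, 220], [13, 215, 221], [12, 213, 221]]
```

Emit:
step_arm(rows=[0.001, 0.02, -0.001, 0, 0, 0, 0.5, 0, 0.012, 0, 0, 0, 0, 0.5, 0, 0.01, 0, 0, 0, 0, 0.5, 0, 0.008, 0, 0, 0, 0, 0.5, 0, 0.006, 0, 0, 0, 0, 0.5, 0, 0.004, 0, 0, 0, 0, 0.5, 0, 0, 0, 0, 0, 0, 0.5, 0, 0, 0, 0, 0, 0, 0.5])

```text
clock: 37.18
eef_pos: [0.5369, 0.1983, 0.0276]
orientation: [0.52, 0.48, -0.479, -0.52]
contact_force: [-0.1, 0.5, -1.6]
grip_width: 0.0555
```

Emit:
step_arm(rows=[0, 0.002, 0, 0, 0, 0, 0.5, 0, 0, 0, 0, 0, 0, 0.5, 0, 0, 0, 0, 0, 0, 0.75, 0, 0, 0, 0, 0, 0, 0.75, 0, 0, 0, 0, 0, 0, 0.75, 0, -0.02, 0, 0, 0, 0, 0.75, 0, -0.03, 0, 0, 0, 0, 0.75, 0, -0.035, 0, 0, 0, 0, 1, 0, -0.035, 0, 0, 0, 0, 1, 0, -0.035, 0, 0, 0, 0, 1])

```text
clock: 38.02
eef_pos: [0.5361, 0.198, 0.1815]
orientation: [-0.52, -0.479, 0.48, 0.52]
contact_force: [0.4, 0.5, -0.0]
grip_width: 0.0853
```

Emit:
step_arm(rows=[0, -0.035, 0, 0, 0, 0, 1, 0, -0.03, -0.02, 0, 0, 0, 1, 0, -0.02, -0.02, 0, 0, 0, 1, 0, 0, 0, 0, 0, 0, 1, 0, 0, 0, 0, 0, 0, 1])

```text
clock: 38.43
eef_pos: [0.5772, 0.1948, 0.266]
orientation: [0.52, 0.48, -0.479, -0.519]
contact_force: [-0.0, 0.3, -0.3]
grip_width: 0.0854
```

Run:
```python
from h import *
from rig import r
s=r.observe();print(s["clock"],s["eef_pos"])
d=snap(r,"wrist","w15")
for b in blobs(mask(d,*COL["orange"]),500):
    print(b.min(0),b.max(0),*rect(toplane(d,b,.056)))
print("exp",cradle(0,-.0398),cradle(0,.0443))
```

```text
38.4333 [0.5772 0.1948 0.266 ]
[378  83] [459 217] [0.5413 0.2788] (108.6, 60.9) -4.6
[284  83] [353 216] [0.5345 0.1983] (107.7, 55.5) -4.5
exp [0.536  0.1976] [0.5428 0.2815]
```

View pics/w15.png

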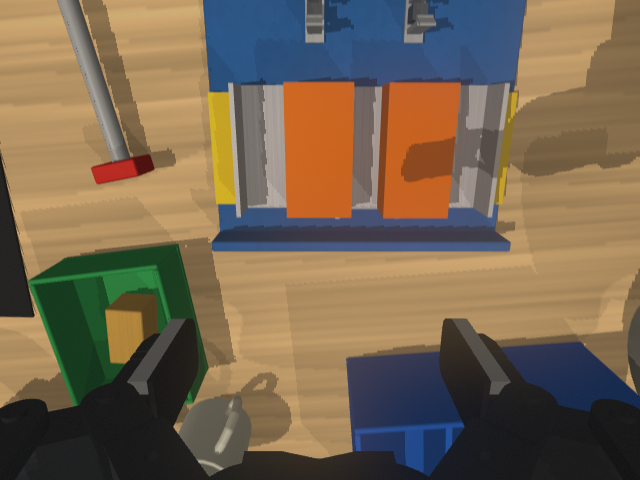

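Emit:
step_arm(rows=[0, 0, 0, 0, -5.8, 0, 1, 0, 0, 0, 0, -5.8, 0, 1, -0.0245, -0.002, 0.017, 0, 0, 0, 1, -0.0245, -0.002, 0.017, 0, 0, 0, 1, -0.0245, -0.002, 0.017, 0, 0, 0, 1, -0.0245, -0.002, 0.017, 0, 0, 0, 1, -0.0245, -0.002, 0.017, 0, 0, 0, 1, -0.0245, -0.002, 0.017, 0, 0, 0, 1, -0.0245, -0.002, 0.017, 0, 0, 0, 1])

```text
clock: 39.23
eef_pos: [0.4764, 0.0096, 0.2773]
orientation: [-0.467, -0.529, 0.531, 0.469]
contact_force: [0.2, 0.5, 0.1]
grip_width: 0.0856
```

Emit:
step_arm(rows=[0, 0, 0, 0, 0, 0, 1, 0, 0, 0, 0, 0, 0, 1])

```text
clock: 39.4
eef_pos: [0.4772, 0.0093, 0.2781]
orientation: [-0.468, -0.529, 0.53, 0.47]
contact_force: [0.5, 1.2, 0.5]
grip_width: 0.0852
```

Run:
```python
from h import *
from rig import r
s=r.observe();print(s["clock"],s["eef_pos"],s["joint_positions"])
d=snap(r,"wrist","w16")
for b in blobs(mask(d,[0,150,70],[4,255,255]),100):
    print("red",b.min(0),b.max(0),*rect(toplane(d,b,.04)))
hsv=cv2.cvtColor(d["img"],cv2.COLOR_RGB2HSV)
m=((hsv[...,1]<45)&(hsv[...,2]>70)).astype(np.uint8);m[330:]=0
m=cv2.morphologyEx(m,cv2.MORPH_OPEN,np.ones((3,3),np.uint8))
for b in blobs(m,300): print("grey",b.min(0),b.max(0),*rect(toplane(d,b,.024)))
```

```text
39.4 [0.4772 0.0093 0.2781] [-0.5822  0.0951  0.5182  1.9458 -0.0535  1.1163  1.6488]
red [301 254] [339 267] [0.5377 0.0186] (36.8, 13.3) -83.1
red [299  39] [345  59] [ 0.3521 -0.0025] (38.4, 15.2) -83.1
grey [613 272] [639 329] [0.5527 0.341 ] (66.9, 26.9) 19.9
grey [412 206] [482 321] [0.5366 0.1442] (124.7, 44.2) -4.7
grey [592 161] [639 208] [0.4335 0.2958] (49.0, 39.0) 86.2
grey [511 143] [566 190] [0.427 0.212] (43.8, 39.2) 84.8
grey [313  61] [330 248] [0.445  0.0082] (171.9, 14.6) 6.4
```

View pics/w16.png

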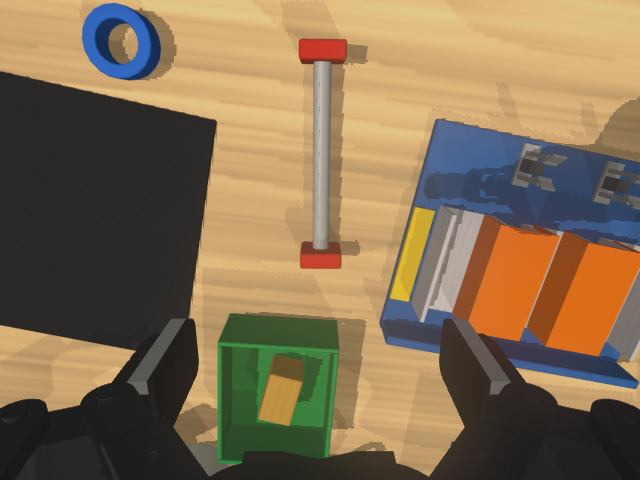

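Run:
```python
from h import *
from rig import r
s=r.observe();print(s["eef_pos"],go(s,[.4449,.0081,.008],96.5))
```

```text
[0.4779 0.0108 0.2781] turn y 0.5 then shift x 0.0011 y 0.2701 z 0.0331 (jaw now 97.0, tilt 0.002, q7 1.65)
```

Emit:
step_arm(rows=[0, 0.03, 0.005, 0, 0.5, 0, 0.5, 0, 0.03, 0.005, 0, 0, 0, 0.5, 0, 0.03, 0.006, 0, 0, 0, 0.5, 0, 0.03, 0.006, 0, 0, 0, 0.5, 0, 0.03, 0.006, 0, 0, 0, 0.5, 0, 0.03, 0.005, 0, 0, 0, 0.5, 0, 0.02, 0, 0, 0, 0, 0.5, 0, 0, 0, 0, 0, 0, 0.5, 0, 0, 0, 0, 0, 0, 0.5])

```text
clock: 40.2
eef_pos: [0.4457, 0.0074, 0.0782]
orientation: [-0.47, -0.527, 0.529, 0.471]
contact_force: [0.3, 0.1, 0.5]
grip_width: 0.0426
```

Run:
```python
from h import *
from rig import r
s=r.observe();print(s["eef_pos"],go(s,[.4449,.0081,.008],96.5))
```

```text
[0.4457 0.0074 0.0782] turn y 0.1 then shift x 0.0008 y 0.0702 z 0.0007 (jaw now 96.6, tilt 0.003, q7 1.83)
```

Emit:
step_arm(rows=[0.001, 0.03, 0.0005, 0, 0, 0, 0.5, 0, 0.025, 0, 0, 0, 0, 0.5, 0, 0.014, 0, 0, 0, 0, 0.5, 0, 0, 0, 0, 0, 0, 0.5, 0, 0, 0, 0, 0, 0, 0.05, 0, 0, 0, 0, 0, 0, 0.05, 0, 0, 0, 0, 0, 0, 0.05, 0, 0, 0, 0, 0, 0, 0.05, 0, 0, 0, 0, 0, 0, 0.05], squeeze=80)

```text
clock: 40.95
eef_pos: [0.4474, 0.0078, 0.012]
orientation: [0.471, 0.529, -0.527, -0.47]
contact_force: [-1.1, -0.4, 6.1]
grip_width: 0.0129
```

Emit:
step_arm(rows=[0, -0.02, 0, 0, 0, 0, 0.05, 0, -0.03, 0, 0, 0, 0, 0.05, 0, -0.03, 0, 0, 0, 0, 0.05, 0, -0.03, 0, 0, 0, 0, 0.05, 0, -0.02, 0, 0, 0, 0, 0.05, 0, 0, 0, 0, 0, 0, 0.05, 0, 0, 0, 0, 0, 0, 0.05])

```text
clock: 41.53
eef_pos: [0.4465, 0.0078, 0.1418]
orientation: [0.471, 0.529, -0.526, -0.47]
contact_force: [0.5, 0.4, -2.9]
grip_width: 0.0131
```

Run:
```python
from h import *
from rig import r
s=r.observe();c=cradle(-.11,0);print(c,s["eef_pos"],go(s,[*c,.14],85.4),s["joint_positions"])
```

```text
[0.4296 0.2461] [0.4465 0.0078 0.1418] turn y 11.2 then shift x 0.2361 y 0.0018 z 0.0360 (jaw now 96.6, tilt 0.004, q7 1.75) [-0.5633  0.2221  0.5225  2.1757 -0.1601  0.7753  1.7482]
```

Run:
```python
from h import *
from rig import r
s=r.observe()
for n in("side","scene"):
    d=snap(r,n,n+"2")
    u,v=proj(d,s["eef_pos"])[0].astype(int);print(n,u,v)
    for b in blobs(mask(d,[0,150,60],[4,255,255]),30):
        c=b.mean(0)
        if abs(c[0]-u)<150 and abs(c[1]-v)<120: print("red",b.min(0),b.max(0),c)
    if n=="side":
        im=d["img"][max(0,v-90):v+60,u-100:u+100,::-1];cv2.imwrite("pics/s2c.png",cv2.resize(im,None,fx=4,fy=4,interpolation=cv2.INTER_CUBIC))
```

```text
side 347 201
red [391 186] [400 210] [395.2281 197.7895]
red [297 186] [305 212] [301.1587 198.7937]
scene 294 196
red [330 192] [343 217] [336.7619 204.6984]
red [244 168] [257 192] [249.5    179.9167]
```

View pics/s2c.png

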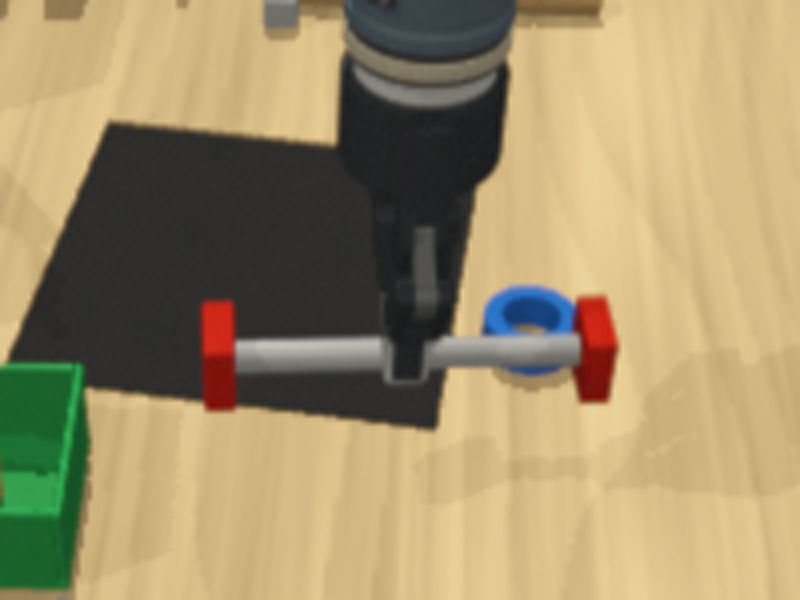

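Emit:
step_arm(rows=[0, 0, 0, 0, 6.8, 0, 0.05, 0, 0, 0, 0, 6.8, 0, 0.05, 0, 0, 0, 0, 6.8, 0, 0.05, 0, 0, 0, 0, 6.8, 0, 0.05, 0, 0, 0, 0, 6.8, 0, 0.05, 0, 0, 0, 0, 6.8, 0, 0.05, 0, 0, 0, 0, 6.8, 0, 0.05, 0, 0, 0, 0, 6.8, 0, 0.05, 0, 0, 0, 0, 6.8, 0, 0.05, 0, 0, 0, 0, 6.8, 0, 0.05])

```text
clock: 42.47
eef_pos: [0.4446, 0.0072, 0.1389]
orientation: [0.686, 0.171, -0.173, -0.686]
contact_force: [0.0, -0.3, -2.3]
grip_width: 0.013
```

Emit:
step_arm(rows=[0, 0, 0, 0, 6.6, 0, 0.05, 0, 0, 0, 0, 6.6, 0, 0.05, 0, 0, 0, 0, 6.6, 0, 0.05, 0, 0, 0, 0, 6.6, 0, 0.05, 0, 0, 0, 0, 6.6, 0, 0.05, 0, 0, 0, 0, 0, 0, 0.05, 0, 0, 0, 0, 0, 0, 0.05])

```text
clock: 43.05
eef_pos: [0.4449, 0.0074, 0.1393]
orientation: [0.707, -0.027, 0.026, -0.706]
contact_force: [-0.6, 0.1, -1.4]
grip_width: 0.0135
```

Run:
```python
from h import *
from rig import r
s=r.observe();c=cradle(-.11,0);print(s["eef_pos"],s["grip_width"],go(s,[*c,.1],-4.6),s["joint_positions"])
```

```text
[0.4449 0.0074 0.1393] 0.013512221789844197 turn y 0.3 then shift x -0.0345 y 0.0393 z 0.2368 (jaw now -4.3, tilt 0.003, q7 0.17) [-0.8735  0.2924  0.9127  2.1905 -0.3221  0.7978  0.1725]
```

Emit:
step_arm(rows=[-0.0045, 0, 0.03, 0, 0.3, 0, 0.05, -0.0045, 0, 0.03, 0, 0, 0, 0.05, -0.0045, 0, 0.03, 0, 0, 0, 0.05, -0.004, 0, 0.03, 0, 0, 0, 0.05, -0.004, 0, 0.03, 0, 0, 0, 0.05, -0.004, 0, 0.03, 0, 0, 0, 0.05, -0.0045, 0, 0.03, 0, 0, 0, 0.05, -0.0045, 0, 0.027, 0, 0, 0, 0.05, 0, 0.02, 0, 0, 0, 0, 0.05, 0, 0.02, 0, 0, 0, 0, 0.05])

```text
clock: 43.88
eef_pos: [0.431, 0.2493, 0.0997]
orientation: [-0.706, 0.026, -0.027, 0.707]
contact_force: [-0.8, -0.2, -1.6]
grip_width: 0.0131
```

Emit:
step_arm(rows=[0, 0, 0, 0, 0, 0, 0.05, 0, 0, 0, 0, 0, 0, 0.05])

```text
clock: 44.05
eef_pos: [0.4302, 0.2456, 0.0994]
orientation: [0.707, -0.03, 0.028, -0.706]
contact_force: [1.0, -0.2, -1.8]
grip_width: 0.0131
```

Run:
```python
from h import *
from rig import r
s=r.observe();c=cradle(-.11,0);print(s["eef_pos"],s["grip_width"],go(s,[*c,.036],-4.6))
zb=s["eef_pos"][2]+.008+.02
bl={}
for n in("side","scene","wrist"):
    d=snap(r,n,n+"3")
    for b in blobs(mask(d,[0,150,60],[4,255,255]),30):
        if n!="wrist" and abs(b.mean(0)-proj(d,s["eef_pos"])[0]).max()>150: continue
        P=toplane(d,b,zb-.02 if n!="wrist" else zb);print(n,b.mean(0).round(),len(b),*rect(P))
        bl.setdefault(n,[]).append((d,b.mean(0)))
# triangulate block centroids from side+scene
def ray(d,uv):
    V=d["view"];o=-V[:3,:3].T@V[:3,3];p=toplane(d,uv,0)[0];return o,(p-o)/np.linalg.norm(p-o)
for d1,u1 in bl["side"]:
    for d2,u2 in bl["scene"]:
        o1,a1=ray(d1,u1);o2,a2=ray(d2,u2)
        t=np.linalg.lstsq(np.c_[a1,-a2],o2-o1,rcond=None)[0];p,q=o1+a1*t[0],o2+a2*t[1]
        if np.linalg.norm(p-q)<.015: print("tri",(p+q)/2,np.linalg.norm(p-q))
```

```text
[0.4302 0.2456 0.0994] 0.013108295162438582 turn y -0.1 then shift x -0.0007 y 0.0634 z 0.0005 (jaw now -4.7, tilt 0.003, q7 -0.23)
side [346. 359.] 80 [0.4386 0.3409] (37.7, 33.9) -4.6
scene [322. 168.] 61 [0.4212 0.1566] (73.2, 35.1) -58.5
scene [373. 132.] 29 [0.4505 0.3406] (47.5, 14.0) -74.7
scene [214.  16.] 45 [-0.2814  0.666 ] (87.9, 36.3) -44.5
scene [215.   3.] 28 [-0.338   0.7454] (59.3, 22.8) -52.0
wrist [328.  37.] 522 [0.4388 0.3399] (39.5, 17.6) -4.7
tri [0.4433 0.3422 0.1047] 0.010696610538570562
```

Emit:
step_arm(rows=[-0.0015, 0.02, 0.0005, 0, 0, 0, 0.05, 0, 0.015, 0, 0, 0, 0, 0.05, 0, 0.008, 0, 0, 0, 0, 0.05, 0, 0, 0, 0, 0, 0, 0.05, 0, 0.004, 0, 0, 0, 0, 0.05, 0, 0.004, 0, 0, 0, 0, 0.05, 0, 0.004, 0, 0, 0, 0, 0.05, 0, 0, 0, 0, 0, 0, 0.05])

```text
clock: 44.87
eef_pos: [0.4313, 0.2481, 0.0467]
orientation: [-0.705, 0.028, -0.03, 0.708]
contact_force: [0.2, 0.4, 3.6]
grip_width: 0.0131
```

Emit:
step_arm(rows=[0, 0.003, 0, 0, 0, 0, 0.05, 0, 0.003, 0, 0, 0, 0, 0.05, 0, 0.003, 0, 0, 0, 0, 0.05, 0, 0.003, 0, 0, 0, 0, 0.05, 0, 0, 0, 0, 0, 0, 0.05])

```text
clock: 45.28
eef_pos: [0.431, 0.2478, 0.0357]
orientation: [-0.705, 0.029, -0.03, 0.708]
contact_force: [-5.0, -1.2, 23.2]
grip_width: 0.0126
```

Run:
```python
from h import *
from rig import r
s=r.observe();c=cradle(-.11,0);print(s["contact_force"],s["wrist_torque"],go(s,[*c,.036],-4.6))
d=snap(r,"wrist","w17");zb=s["eef_pos"][2]+.028
for b in blobs(mask(d,[0,150,60],[4,255,255]),30):
    P=toplane(d,b,zb);k,w,a=rect(P);print(len(b),k,w,a,"bar centre",k-.094*np.array([.0802,.9968]),"goal",c)
```

```text
[-4.9537 -1.1569 23.2486] [-0.3373  1.0277  0.0834] turn y -0.2 then shift x -0.0014 y -0.0003 z -0.0018 (jaw now -4.8, tilt 0.004, q7 -0.13)
497 [0.4373 0.3412] (37.7, 17.6) -5.2 bar centre [0.4297 0.2475] goal [0.4296 0.2461]
```

Emit:
step_arm(rows=[0, 0.003, 0, 0, 0, 0, 0.05, 0, 0.003, 0, 0, 0, 0, 0.05, 0, 0, 0, 0, 0, 0, 0.05])

```text
clock: 45.58
eef_pos: [0.4312, 0.2479, 0.035]
orientation: [-0.703, 0.031, -0.029, 0.71]
contact_force: [-20.0, -8.6, 87.0]
grip_width: 0.0128
```

Run:
```python
from h import *
from rig import r
s=r.observe();print(s["eef_pos"],s["contact_force"],s["grip_width"])
d=snap(r,"side","s4")
for b in blobs(mask(d,[0,150,60],[4,255,255]),30):
    if abs(b.mean(0)-proj(d,s["eef_pos"])[0]).max()<150: print(b.min(0),b.max(0),[ (round(z,3),rect(toplane(d,b,z))[0]) for z in(.044,.064)])
for h in (.044,.050,.056):
    P=np.array([[*cradle(-.11+a,.094+b),h+c] for a in(-.02,.02) for b in(-.008,.008) for c in(-.02,.02)])
    q=proj(d,P);print(h,q.min(0),q.max(0))
```

```text
[0.4312 0.2479 0.035 ] [-20.0017  -8.5794  87.0021] 0.012759268563043923
[332 371] [355 390] [(0.044, array([0.44  , 0.3433])), (0.064, array([0.4405, 0.3536]))]
0.044 [332.0628 366.0102] [358.2357 389.9353]
0.05 [332.1626 364.1788] [358.4863 388.2674]
0.056 [332.2636 362.3267] [358.7397 386.5809]
```

Emit:
step_arm(rows=[0, -0.003, 0, 0, 0, 0, 0.05, 0, -0.004, 0, 0, 0, 0, 0.05, 0, 0, 0, 0, 0, 0, 0.05])

```text
clock: 45.88
eef_pos: [0.4308, 0.2476, 0.0358]
orientation: [-0.706, 0.028, -0.031, 0.707]
contact_force: [-1.7, -0.4, 18.0]
grip_width: 0.0129
```

Run:
```python
from h import *
from rig import r
s=r.observe();print(s["eef_pos"],s["contact_force"],s["grip_width"])
d=snap(r,"side","s5")
for b in blobs(mask(d,[0,150,60],[4,255,255]),30):
    if abs(b.mean(0)-proj(d,s["eef_pos"])[0]).max()<150: print(b.min(0),b.max(0))
```

```text
[0.4308 0.2476 0.0358] [-1.6813 -0.3601 17.9802] 0.012944353994462386
[333 371] [355 389]
```

Emit:
step_arm(rows=[0, -0.001, 0, 0, 0, 0, 0.45, 0, 0, 0, 0, 0, 0, 0.45, 0, 0, 0, 0, 0, 0, 0.45, 0, 0, 0, 0, 0, 0, 0.45, 0, -0.02, 0, 0, 0, 0, 0.45, 0, -0.03, 0, 0, 0, 0, 0.45, 0, -0.03, 0, 0, 0, 0, 0.45, 0, -0.035, 0, 0, 0, 0, 0.45, 0, -0.035, 0, 0, 0, 0, 0.45, 0, -0.035, 0, 0, 0, 0, 0.45])

```text
clock: 46.77
eef_pos: [0.429, 0.2466, 0.2212]
orientation: [0.707, -0.03, 0.029, -0.706]
contact_force: [0.4, 0.2, -0.5]
grip_width: 0.0384
```

Emit:
step_arm(rows=[0, -0.03, -0.03, 0, 0, 0, 0.45, 0, -0.03, -0.03, 0, 0, 0, 0.45, 0.01, 0, -0.03, 0, 0, 0, 0.45, 0.01, 0, -0.03, 0, 0, 0, 0.45, 0.01, 0, -0.03, 0, 0, 0, 0.45, 0.01, 0, -0.03, 0, 0, 0, 0.45, 0.01, 0, -0.03, 0, 0, 0, 0.45, 0, 0, 0, 0, 0, 0, 0.45, 0, 0, 0, 0, 0, 0, 0.45])

```text
clock: 47.52
eef_pos: [0.4618, 0.033, 0.279]
orientation: [0.706, -0.031, 0.031, -0.706]
contact_force: [-0.2, 0.8, 1.0]
grip_width: 0.0386
```

Run:
```python
from h import *
from rig import r
s=r.observe();print(s["clock"],s["eef_pos"],s["contact_force"])
B={}
for n in("wrist","side","scene"):
    d=snap(r,n,n+"9");print(n)
    for b in blobs(mask(d,[0,150,60],[4,255,255]),30):
        if n=="wrist" or (150<b.mean(0)[1]<420 and b.mean(0)[0]>220) : print(" red",b.min(0),b.max(0),*rect(toplane(d,b,.064)))
    for b in blobs(mask(d,*COL["orange"]),300): print(" or",*rect(toplane(d,b,.056)))
    q=lambda y,h:proj(d,np.array([[*cradle(-.11+a,y+b),h+c] for a in(-.02,.02) for b in(-.008,.008) for c in(-.02,.02)]))
    for y in(-.094,.094):
        for h in(.044,.052): print(" exp",y,h,q(y,h).min(0).round(),q(y,h).max(0).round())
w=cv2.imread("pics/wrist9.png");a=cv2.imread("pics/side9.png")
t=cv2.imread("pics/scene9.png")
top=np.hstack([cv2.resize(w,(400,300)),cv2.resize(t[100:340,220:540],(400,300),interpolation=cv2.INTER_CUBIC)])
bot=np.hstack([cv2.resize(a[240:420,200:440],(400,300),interpolation=cv2.INTER_CUBIC),cv2.resize(a[100:340,120:440],(400,300))])
cv2.imwrite("pics/final.png",np.vstack([top,bot]))
```

```text
47.5167 [0.4618 0.033  0.279 ] [-0.178   0.8392  0.996 ]
wrist
 red [230  42] [283  67] [0.4228 0.1539] (41.3, 18.0) -5.0
 or [0.533  0.1745] (109.2, 18.8) -5.0
 exp -0.094 0.044 [230.  45.] [286.  72.]
 exp -0.094 0.052 [228.  44.] [285.  71.]
 exp 0.094 0.044 [ 209. -276.] [ 278. -200.]
 exp 0.094 0.052 [ 206. -287.] [ 277. -208.]
side
 red [333 371] [355 390] [0.4397 0.3532] (36.1, 30.9) -5.0
 red [346 282] [365 299] [0.4246 0.1709] (37.8, 36.1) 83.5
 or [0.543  0.2933] (111.0, 74.9) -4.9
 or [0.5363 0.2127] (110.0, 79.0) -4.5
 exp -0.094 0.044 [344. 278.] [367. 300.]
 exp -0.094 0.052 [345. 275.] [367. 297.]
 exp 0.094 0.044 [332. 366.] [358. 390.]
 exp 0.094 0.052 [332. 364.] [359. 388.]
scene
 red [314 181] [330 200] [0.4331 0.136 ] (66.9, 35.5) -59.2
 or [0.5456 0.2197] (174.3, 125.1) 85.6
 exp -0.094 0.044 [312. 180.] [331. 204.]
 exp -0.094 0.052 [312. 177.] [331. 201.]
 exp 0.094 0.044 [358. 141.] [376. 163.]
 exp 0.094 0.052 [358. 138.] [376. 161.]
```

View pics/final.png

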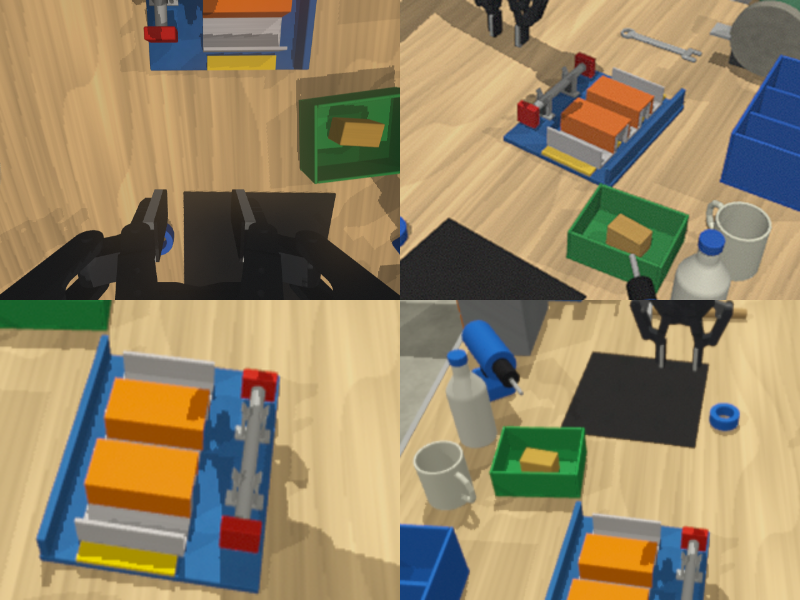

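```bash
python3 -c "
from rig import r
print(r.job_done())"
```

```text
the job is handed in; nothing more can be done
None
```

The job is done and handed in at about 47.5 s of the 210 s allowed.

- **Offcut:** there was only one, in the bay at y = +84 mm. It now lies in the green scrap bin.
- **Aluminium channels:** all three lie open-up in the bays. Their ends were within about 1 mm of midway, and they sit 1 to 3 mm off-centre across bays that leave 4 mm of play each side.
- **Orange channels:** both were there and are interlocked over neighbouring pairs. They let go at the seated height, and their tops measured the right size at the seated plane.
- **End-stop bar:** it is snapped into both clips. In the final side view, both end blocks match the 44 mm home height to about a pixel. It sits about 1.5 mm off-centre.
- **Tape roll:** I never went near it, and it looked undisturbed in the last picture.

**Hardest push:** my last push on the bar, after it had already bottomed, raised the wrist force reading to 87 N (limit 120 N). I backed off straight away.

**Measurements that disagreed:** the scene and side cameras put the cradle about 1.5 mm from where the wrist camera did, and I used a value close to the wrist camera's. The gripper read about 13 mm on the 16 mm rod, which I put down to soft pads; a side view showed the rod properly between them.

I noticed no knocked parts and no slackened grip.

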